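Latch the barrel tumbler and start it

TASK

The pewter castings are in the barrel tumbler and its hatch is down. Hook the bail of the draw latch over the hatch's keeper and press the red lever down past centre until the latch is snapped shut; then push the orange lock tab fully off the green start button and press the button fully in. Leave the other things on the bench and in the drawer where they are.

Things in the scene. Friction and masses are not known exactly. Their poses are not given: they have to be found in the camera images.
- tumbler: barrel tumbler, fixed: green base 260 x 370 mm; black eight-sided barrel 200 mm across flats, 184 mm long, along the tumbler's y, axis 150 mm up; green control box at its -y end. Origin on the bench under the barrel's middle; front faces its -x. A guard frame of 16 mm tube stands round the barrel: uprights at x +-70, y +-108 mm, rails along y at x +-70 mm, 400 mm up.
- guard_rail (a point): middle of the guard frame's front rail (16 mm steel tube along the tumbler's y, 216 mm long). It hangs over the latch, so a gripper cannot come straight down on the bail; lean in under it from the front, the tool tilted about 30 to 45 degrees towards the robot.
- lever_pivot (a point): pivot axis (along the tumbler's y) of the latch's red lever, fixed. The draw latch sits mid-way along the barrel's upper front facet, which slopes at 45 degrees. 'Up the facet' = the tumbler's (+x +z)/sqrt2; 'out of the facet' = (-x +z)/sqrt2. The pivot stands 15 mm out of the facet.
- lever (a joint): red lever's angle q: 0 = shut on its stop, folded down the facet; grows as it swings out and over to the keeper, to its open stop at 2.05; starts 1.2 to 1.95. It points from the pivot at 3.28 - q rad, counted from 'up the facet' towards 'out of the facet'. Friction hinge, stays where left (1 N at the pad). With the bail hooked, dead centre is at about 0.15 and shutting takes 4 to 6 N at the pad.
- lever_pad (a point): middle of the outer face of the red lever's handle (28 mm wide, reaching 60 mm from the pivot), 45 mm along the lever from the pivot and 6 mm off its centre line. This face looks out of the facet when shut and towards the keeper when open: push on it to shut the lever.
- bail: steel wire bail, a U 43 mm wide (along the tumbler's y) of 5 mm wire. Origin: its hinge, on the lever's centre line 14 mm from the pivot; the cross bar is 40.5 mm from it (springs stretch up to 7 mm, 9 N/mm). It swings freely on the lever, drags the lever along when pulled, and at the start lies flopped back against the lever (about 0.3 rad from it, on the keeper side).
- bail_bar (a point): middle of the bail's cross bar (5 mm wire along the tumbler's y). Its ends and the arms can be pinched between fingers from the two sides, 43 mm wide.
- keeper (a point): where the cross bar's middle lies once hooked: on the hatch's steel keeper (22 mm wide), 30.5 mm up the facet from the pivot. A shelf 2.5 mm under it runs 17 mm up the facet; a post with an overhanging lip stands on its down side. Lay the bar on the shelf beyond the lip, 7 to 13 mm up the facet from here (lever then open to about 1.7 or more); shutting the lever draws it in under the lip.
- keeper_lip (a point): top edge of the keeper's lip: 2.5 mm up the facet and 9.7 mm out of the facet from the hooked place; the bar has to pass over it and then down behind it.
- hatch: aluminium hatch 84 x 150 mm on top of the barrel, hinged along its far edge, lying shut by its own weight; its bent lip on the front facet carries the keeper. Origin on its hinge line, 253 mm above the bench.
- lock_tab (a joint): slide of the orange lock tab in m: 0 = over the start button (starts at 0 to 0.003), 0.034 = fully aside; slides along the tumbler's +x with 1.5 N friction and stays where left.
- tab_ridge (a point): middle of the top of the orange lock tab's thumb ridge (8 mm along the tumbler's x, 26 mm along y), which stands 11 mm above the tab's flat plate. The plate reaches 40 mm to the -x side of the ridge's middle, over the button. Push the ridge from its -x side towards +x.
- button_top (a point): middle of the top of the green start button, 22 mm across, on top of the control box, 120 mm above the bench, pressed straight down. While covered it is 1.5 mm under the lock tab's plate. In line with the tab along the tumbler's x.
- start_button (a joint): travel of the start button in m: 0 = out, 0.005 = fully in (about 5 N); springs back.
- drawer: oak drawer, 250 x 290 mm and 64 mm high, drawn out of a low dark chest 85 mm high behind it; origin on the bench under the drawer's middle; fixed. Bystander.
- rudder_a: loose pear wood rudder blank 115 x 50 x 8 mm in the drawer; origin under its middle. Bystander.
- rudder_b: second pear wood rudder blank, as the first. Bystander.
- dividers: loose steel dividers, 150 mm long, lying in the drawer. Bystander.
- dish: loose white ceramic mixing dish, 84 mm across and 28 mm high, on the bench in front of the tumbler; origin under its middle. Bystander.
- wheel: loose grey pewter ship's wheel casting, 88 mm across, 10 mm high, lying on the bench in front of the tumbler; origin under its hub. Bystander.
- shot_jar: loose glass jar of polishing shot, 56 mm across and 75 mm high, on the bench in front of the tumbler; origin under its middle. Bystander.
- brush: loose brush 170 mm long lying on the bench to the right of the tumbler. Bystander.

How it is judged (in metres and radians):
On the way, in this order (a step that is already met when the one before it is completed fails the run):
1. the bail is hooked under the keeper and the lever is snapped shut (value of joint lever below 0.06 rad and contact force between bail and hatch above 12 N and distance between bail_bar and keeper below 0.006 m), for 0.2 s.
2. the lock tab is slid off the start button (value of joint lock_tab above 0.026 m), for 0.1 s.
3. the start button is pressed fully in with the latch still shut (value of joint start_button above 0.004 m and value of joint lever below 0.06 rad), for 0.05 s.
At the end, for the whole second after the job is handed in: Lever within 0.06 rad of its stop, bail's bar within 6 mm of its hooked place and pulling the keeper with over 12 N; lock tab slid aside by over 26 mm; start button, pressed over 4 mm after that, out again within 1.5 mm (all of step 1 and value of joint lock_tab above 0.026 m and value of joint start_button below 0.0015 m); the robot touches nothing.
It fails at once if a bystander on the bench or in the drawer is moved more than 3 cm (distance of any of rudder_a, rudder_b, dividers, dish, wheel, shot_jar, brush from where it was at the start of the episode above 0.03 m).
It also fails if it takes over 58 s, if anything falls off the work surface, if the arm or the gripper's body presses on something with over 40 N, if the wrist force passes 120 N, or if a joint passes its speed limit or range.

ROBOT

A 7-joint arm with a two-finger parallel gripper is mounted at the origin on the work surface. World frame = base frame: x ahead of the robot, y to its left, z up, the work surface at z = 0. Lengths are in mm, angles in rad, forces in N, time in s.
With the tool pointing down it reaches from about 400 to 875 mm from the base axis. Payload 4.4 kg.
Tool frame: the origin (TCP) lies midway between the tips of the shut fingers; the grasp point (between the pads) lies 19 mm behind it (ctrl.pinch_z is the distance from the TCP to the grasp point, in mm); z points along the fingers, y is the line along which they close (so a half turn about z gives the same grasp; the last joint's range is limited). The gripper opens to 85 mm and grips with 20 to 120 N. Pads are 22 mm wide; open, the fingers measure 114 mm over their backs; the gripper's body (76 mm by 85 mm) begins 54 mm behind the grasp point. The pads swing forward as they close: fully open they stand 13 mm farther back than shut.
Start: joints at [1.093, 0.628, 0.038, 1.517, -0.027, 0.996, -0.02], TCP at [260.197, -595.664, 231.313] pointing down, gripper open.
Joint ranges: [-3.06, 3.06], [-0.37, 2.12], [-1.25, 1.32], [0.18, 2.47], [-1.1, 4.24], [0.23, 1.98], [-2.94, 2.94]. Speed limits (rad/s): [2.57, 2.57, 3.14, 3.14, 3.14, 3.14, 3.14].

INTERFACE

Orientations are given as [roll, pitch, yaw] about the fixed x, y, z axes, in that order (R = Rz(yaw) Ry(pitch) Rx(roll)).
In Python, from cell import read_state, cams, order, ctrl gives the robot as it stands.
- The arm moves only by the tool move_arm, never from a script. Its argument "targets" is text: rows parted by semicolons, each of 7 numbers parted by spaces: the gripper's target within -1 to 1 (fully open at 1, half-way at 0, shut at -1), then the shift along the tool's x, y, z in cm, then the turn, a rotation vector about the tool's x, y, z in degrees. A call has 1 to 5 rows; each row shifts and turns the commanded pose from where the row before left it, along the tool's axes as they then stand; what a row does not reach is not made up. A row lasts 1/12 s, in which the tool goes at most 41.7 mm and 7.16 degrees, less where a joint would pass 70% of its speed; a pose out of reach is approached as far as the arm can. A call with a gripper value outside its range is refused whole. The fingers move at their own pace and stop on an object; the grip force is fixed at half the most. Time passes only in rows, so rows that do not move let the fingers close. It gives the time, the measured TCP pose, the force, the opening and the grip force at its end, in the units of the state.
- read_state(): the state, without advancing time (a new reading comes with each control period).
- cams.get_image(name): name is "scene" or "top" or "wrist"; returns a dict with "color" (480x640x3 uint8, red, green, blue), "fovy" (degrees; the focal length in pixels is half the picture's height over the tangent of half this angle, whatever the lens; pixels are square), "cx", "cy" (the principal point, pixels), "rvec" (rotation vector, rad) and "tvec" (3), from world to camera coordinates, as OpenCV has them. Camera axes: x right, y down, z forward; pixel columns grow to the right and rows downward; lengths in mm; the calibration is good to about 2 mm. A picture is of the moment at which its call begins. There is no depth.
- order.finish_job(): hands the job in; it is judged then, once.
The state is a dict: "clock": time; "qpos": joint angles; "qd": joint speeds; "tau": joint torques, N m; "eef_pos": TCP position; "tool_rot": TCP orientation; "force": force on the tool from outside, world axes, zero at the start; "torque": the same for the moment, N m; "width": finger opening in mm; "gripper_force": force on a finger pad.
Only numpy, scipy, OpenCV 4.12 (cv2) and the standard library are available. Lean on these libraries where they do the work, as an engineer would, in place of code of your own. Each camera call takes 0.05 s, during which the arm holds its last target. There are 200 camera calls.

## Working session

There is one attempt and no reset: what is moved stays moved. The work goes in short steps, Python scripts to look and compute and a tool call to move; the robot and the scene stay as the last step left them, time stands still between calls to the robot, and variables do not carry over. Pictures are saved under pics/ and viewed, at most 10 in all, crops included, and the job is handed in when it is done.

Besides the shell and the picture viewer there is one more tool, called as name(argument=value, ...), one argument or row to a line, values as JSON. move_arm: Moves the arm, as the interface text tells. Its arguments: {"type":"object","properties":{"targets":{"type":"string"}},"required":["targets"]}

```bash
mkdir -p pics
cat > h.py <<'E'
import numpy as np, cv2
from scipy.spatial.transform import Rotation as Ro
from cell import read_state, cams, order, ctrl
def cam(n,fn=None):
    d=cams.get_image(n)
    d['f']=240/np.tan(np.radians(d['fovy'])/2)
    d['R']=cv2.Rodrigues(np.array(d['rvec'],float))[0]; d['t']=np.array(d['tvec'],float).ravel()
    if fn: cv2.imwrite('pics/'+fn,d['color'][:,:,::-1])
    return d
def ray(d,u,v):
    r=np.array([(u-d['cx'])/d['f'],(v-d['cy'])/d['f'],1.]); r=d['R'].T@r
    return -d['R'].T@d['t'], r/np.linalg.norm(r)
def onz(d,u,v,z):
    c,r=ray(d,u,v); return c+r*(z-c[2])/r[2]
def tri(rs):
    A=sum(np.eye(3)-np.outer(r,r) for c,r in rs); b=sum((np.eye(3)-np.outer(r,r))@c for c,r in rs)
    return np.linalg.solve(A,b)
def proj(d,p):
    q=d['R']@np.asarray(p,float)+d['t']; return np.array([d['cx']+d['f']*q[0]/q[2],d['cy']+d['f']*q[1]/q[2]])
E
python3 - <<'E'
from h import *
a=cam('scene','s1.png');b=cam('top','t1.png');w=cam('wrist','w1.png')
for d in(a,b,w): print(d['fovy'],d['cx'],d['cy'],-d['R'].T@d['t'],d['R'][2])
cv2.imwrite('pics/st1.png',cv2.resize(np.vstack([a['color'],b['color']])[:,:,::-1],None,fx=.62,fy=.62))
s=read_state();print(s)
E
```

```text
53.3108480753773 324.39092505180287 235.14470265314105 [1156.19687736 -646.56934267 1153.94612359] [-0.47257107  0.52472499 -0.70805386]
57.84837553821218 323.2056933434343 241.13917613409146 [ 454.19750993   55.59487539 1510.39627046] [ 0.0740975   0.00226266 -0.99724844]
62.465842563838486 317.2768558844325 244.60455576807283 [ 323.19343834 -567.47915365  373.4554309 ] [-0.24649348 -0.10423553 -0.96352266]
{'clock': 0.15, 'qpos': array([ 1.09319308,  0.62912648,  0.03846056,  1.51811978, -0.0270022 ,
        0.99630417, -0.01999232]), 'qd': array([ 0.00031015, -0.0049477 , -0.00050082, -0.00187097,  0.00143664,
       -0.000164  ,  0.00078134]), 'tau': array([ 1.45489801e-03, -5.63802946e+01,  1.22796111e+00, -1.93650430e+01,
        1.12042131e-02,  7.43310316e-03,  3.55090822e-05]), 'eef_pos': array([ 260.00872623, -595.22293867,  230.61114355]), 'tool_rot': array([-3.14015305e+00,  1.12870619e-05,  4.11800312e-01]), 'force': array([-0.21887229,  0.20965225, -0.25705135]), 'torque': array([-0.05758948, -0.02675718,  0.04630487]), 'gripper_force': 0.0, 'width': 85.1990947427106}
```

View pics/s1.png

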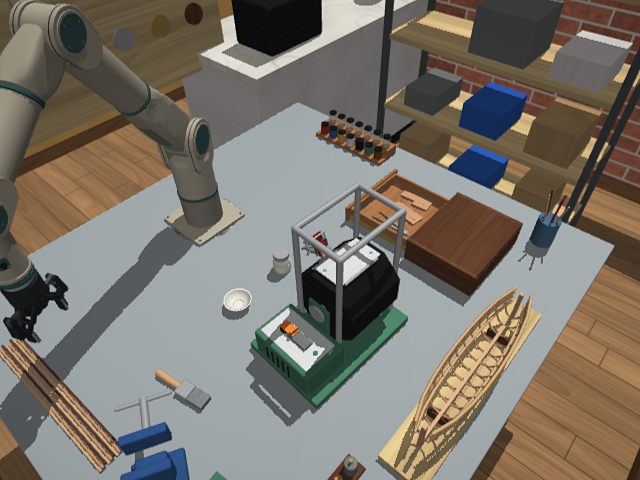

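View pics/t1.png

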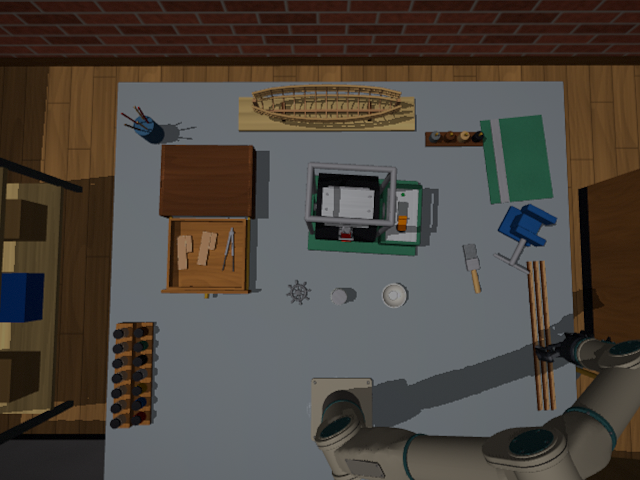

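Scene: tumbler around (350,280) in the scene view with the frame top at (293,228)…(405,212); top view: frame at (307-395,163-228), red lever ~(345,232), orange tab ~(402,220). I'll zoom in on both.

Run:
```python
from h import *
s=cv2.imread('pics/s1.png')[180:380,240:420];t=cv2.imread('pics/t1.png')[150:270,295:440]
S=cv2.resize(s,None,fx=3,fy=3,interpolation=2)[:, :];T=cv2.resize(t,None,fx=3,fy=3,interpolation=2)
o=np.zeros((600,800,3),np.uint8);o[:600,:400]=cv2.resize(s[:, 10:143],(400,600));T2=cv2.resize(t[:, :],(400,331));o[:331,400:]=T2
# lower right: lever zoom in scene
l=s[40:90,50:110];o[335:600,400:718]=cv2.resize(l,(318,265))
cv2.imwrite('pics/z1.png',o)
```

```text
(no output)
```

View pics/z1.png

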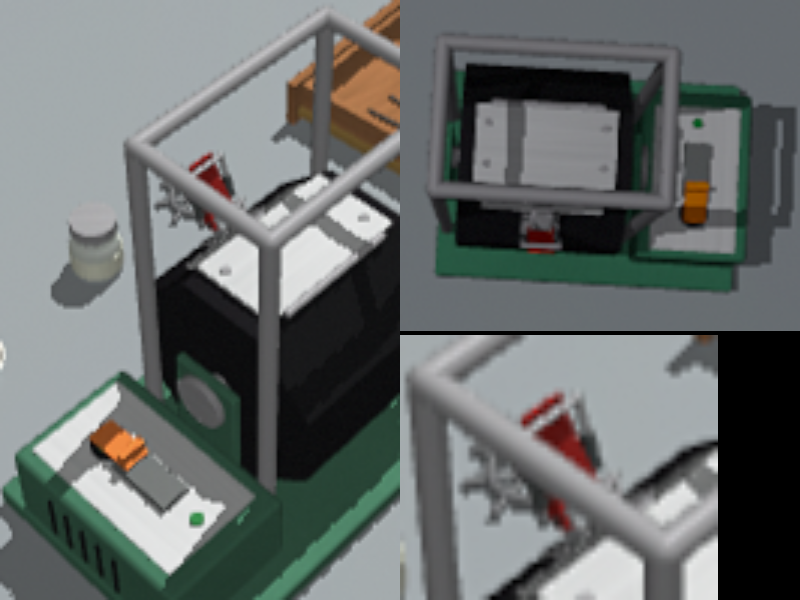

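```bash
cat > m1.py <<'E'
from h import *
t=cam('top');s=cam('scene')
P={'FR':((392.1,221.8),(293.9,229.3)),'BR':((394,170.3),(339.8,260)),'FL':((308,218.5),(358.7,186)),'BL':((310.2,165.2),None)}
for k,(a,b) in P.items():
    print(k,onz(t,*a,400).round(1), onz(s,*b,400).round(1) if b else '', tri([ray(t,*a),ray(s,*b)]).round(1) if b else '')
hs=cv2.cvtColor(t['color'],cv2.COLOR_RGB2HSV)
def mask(d,lo,hi,box):
    h=cv2.cvtColor(d['color'],cv2.COLOR_RGB2HSV);m=cv2.inRange(h,np.array(lo),np.array(hi));z=np.zeros_like(m);x0,x1,y0,y1=box;z[y0:y1,x0:x1]=m[y0:y1,x0:x1];ys,xs=np.nonzero(z);return xs,ys
for n,lo,hi in(('red',(0,120,60),(5,255,255)),('orange',(8,180,100),(18,255,255))):
    for d,box in((t,(295,440,150,270)),(s,(250,420,180,380))):
        x,y=mask(d,lo,hi,box);print(n,len(x),x.mean(),y.mean(),x.min(),x.max(),y.min(),y.max())
E
python3 m1.py
```

```text
FR [ 586.2 -119.1  400. ] [ 588.4 -118.6  400. ] [ 587.  -118.6  399. ]
BR [ 720.6 -125.9  400. ] [ 726.8 -122.4  400. ] [ 723.5 -123.8  398.4]
FL [595.2  97.1 400. ] [604.   96.7 400. ] [598.2  99.4 394.8]
BL [734.6  91.5 400. ]  
red 38 345.8157894736842 236.42105263157896 342 350 233 241
red 69 319.9130434782609 241.28985507246378 313 326 232 256
orange 77 401.8831168831169 220.83116883116884 398 406 216 229
orange 153 289.16993464052285 328.01307189542484 280 298 321 336
```

```bash
cat >> h.py <<'E'
PSI=-0.047; O=np.array([661.,-13,0])
RT=Ro.from_euler('z',PSI)
def pose(tilt):  # tool z leans forward by tilt deg, tool x towards robot, y = tumbler y
    t=np.radians(tilt); z=np.array([np.sin(t),0,-np.cos(t)]);x=-np.array([np.cos(t),0,np.sin(t)])
    return RT*Ro.from_matrix(np.c_[x,np.cross(z,x),z])
def plan(p,R,p1,R1,n=None,g=1):
    p=np.array(p,float);p1=np.array(p1,float);d=p1-p;w=(R.inv()*R1).as_rotvec()
    m=max(np.linalg.norm(d)/41,np.degrees(np.linalg.norm(w))/7.1)
    n=n or max(1,int(np.ceil(m)))
    out=[]
    for i in range(n):
        dl=R.inv().apply(d/n)/10; out.append(f"{g} "+" ".join(f"{v:.2f}" for v in dl)+" "+" ".join(f"{v:.2f}" for v in np.degrees(w/n)))
        R=R*Ro.from_rotvec(w/n)
    for i in range(0,n,5): print("; ".join(out[i:i+5]))
    return p1,R1
def cur(): s=read_state(); return s['eef_pos'],Ro.from_euler('xyz',s['tool_rot'])
E
python3 - <<'E'
from h import *
p,R=cur()
p,R=plan(p,R,[450,-5,345],pose(0)); plan(p,R,[505,-5,345],pose(35))
E
```

```text
1 1.87 -2.11 -0.52 -0.00 -0.00 -6.99; 1 2.11 -1.87 -0.52 -0.00 -0.00 -6.99; 1 2.32 -1.60 -0.52 -0.00 -0.00 -6.99; 1 2.50 -1.31 -0.52 -0.00 -0.00 -6.99; 1 2.64 -0.99 -0.52 -0.00 -0.00 -6.99
1 2.74 -0.67 -0.52 -0.00 -0.00 -6.99; 1 2.80 -0.33 -0.52 -0.00 -0.00 -6.99; 1 2.82 0.02 -0.52 -0.00 -0.00 -6.99; 1 2.80 0.36 -0.52 -0.00 -0.00 -6.99; 1 2.73 0.70 -0.52 -0.00 -0.00 -6.99
1 2.63 1.02 -0.52 -0.00 -0.00 -6.99; 1 2.48 1.34 -0.52 -0.00 -0.00 -6.99; 1 2.30 1.63 -0.52 -0.00 -0.00 -6.99; 1 2.09 1.90 -0.52 -0.00 -0.00 -6.99; 1 1.84 2.14 -0.52 -0.00 -0.00 -6.99
1 1.57 2.34 -0.52 -0.00 -0.00 -6.99; 1 1.27 2.52 -0.52 -0.00 -0.00 -6.99; 1 0.95 2.65 -0.52 -0.00 -0.00 -6.99; 1 0.63 2.75 -0.52 -0.00 -0.00 -6.99; 1 0.29 2.80 -0.52 -0.00 -0.00 -6.99
1 -0.06 2.82 -0.52 -0.00 -0.00 -6.99; 1 -0.40 2.79 -0.52 -0.00 -0.00 -6.99
1 -1.10 0.05 0.00 0.00 -7.00 0.00; 1 -1.09 0.05 0.13 0.00 -7.00 0.00; 1 -1.07 0.05 0.27 0.00 -7.00 0.00; 1 -1.03 0.05 0.39 0.00 -7.00 0.00; 1 -0.97 0.05 0.52 0.00 -7.00 0.00
```

move_arm(
  targets="1 1.9 -2.1 -0.5 0 0 -7; 1 2.1 -1.9 -0.5 0 0 -7; 1 2.3 -1.6 -0.5 0 0 -7; 1 2.5 -1.3 -0.5 0 0 -7; 1 2.6 -1 -0.5 0 0 -7",
)

```text
clock: 0.67
eef_pos: [303.3, -460.3, 256.5]
tool_rot: [-3.142, 0.0, 1.029]
force: [0.7, -0.6, 0.7]
width: 85.4
gripper_force: 0.0
```

move_arm(
  targets="1 2.7 -0.7 -0.5 0 0 -7; 1 2.8 -0.3 -0.5 0 0 -7; 1 2.8 0 -0.5 0 0 -7; 1 2.8 0.4 -0.5 0 0 -7; 1 2.7 0.7 -0.5 0 0 -7",
)

```text
clock: 1.08
eef_pos: [346.2, -326.8, 281.7]
tool_rot: [3.142, 0.0, 1.639]
force: [-0.0, -0.5, -0.3]
width: 85.5
gripper_force: 0.0
```

move_arm(
  targets="1 2.6 1 -0.5 0 0 -7; 1 2.5 1.3 -0.5 0 0 -7; 1 2.3 1.6 -0.5 0 0 -7; 1 2.1 1.9 -0.5 0 0 -7; 1 1.8 2.1 -0.5 0 0 -7",
)

```text
clock: 1.5
eef_pos: [387.9, -193.2, 306.7]
tool_rot: [-3.141, 0.0, 2.25]
force: [0.3, 0.9, 0.4]
width: 85.6
gripper_force: 0.0
```

move_arm(
  targets="1 1.6 2.3 -0.5 0 0 -7; 1 1.3 2.5 -0.5 0 0 -7; 1 1 2.7 -0.5 0 0 -7; 1 0.6 2.8 -0.5 0 0 -7; 1 0.3 2.8 -0.5 0 0 -7",
)

```text
clock: 1.92
eef_pos: [430.0, -57.8, 331.8]
tool_rot: [-3.141, 0.001, 2.861]
force: [0.5, -0.3, -0.1]
width: 86.0
gripper_force: 0.0
```

move_arm(
  targets="1 -0.1 2.8 -0.5 0 0 -7; 1 -0.4 2.8 -0.5 0 0 -7; 1 0 0 0 0 0 0",
)

```text
clock: 2.17
eef_pos: [449.0, 0.5, 342.8]
tool_rot: [3.138, 0.004, 3.112]
force: [-0.2, 0.7, 1.0]
width: 85.6
gripper_force: 0.0
```

move_arm(
  targets="1 -1.1 0 0 0 -7 0; 1 -1.1 0 0.1 0 -7 0; 1 -1.1 0 0.3 0 -7 0; 1 -1 0 0.4 0 -7 0; 1 -1 0 0.5 0 -7 0",
)

```text
clock: 2.58
eef_pos: [499.2, -11.4, 341.6]
tool_rot: [-3.133, 0.581, 3.096]
force: [0.6, -3.1, 0.8]
width: 85.3
gripper_force: 0.0
```

Run:
```python
from h import *
w=cam('wrist','w2.png');p,R=cur();print(p,read_state()['qpos'],(pose(35).inv()*R).as_rotvec(True).round(1),-w['R'].T@w['t'],w['R'][2])
```

```text
[497.16860034 -12.39209287 339.52160622] [ 0.57715597  0.07467922 -0.70893529  2.26630332  0.55091283  0.28476765
  0.91746948] [ 0.6  1.8 -0.1] [365.46233392  -3.41254675 423.98629316] [ 0.75107924 -0.04148507 -0.6589074 ]
```

View pics/w2.png

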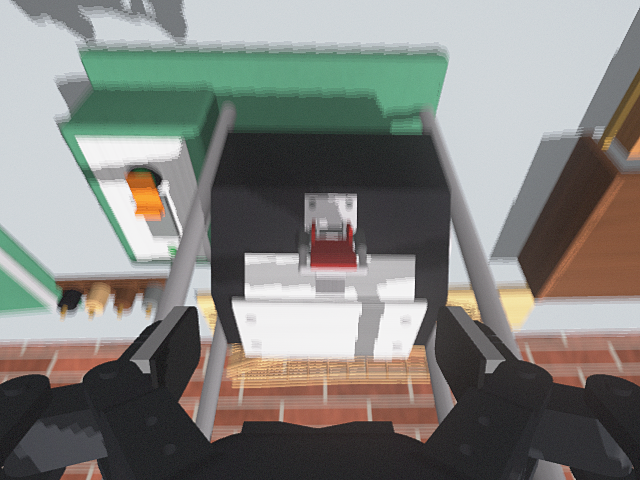

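The view shows red lever at (332,248), latch plate (330,207), keeper (330,285), hatch (330,328). Getting closer for a sharper view.

move_arm(
  targets="1 0 0 0 0 0 0; 1 0 0 0 0 0 0",
)

```text
clock: 2.8
eef_pos: [500.8, -11.1, 341.9]
tool_rot: [-3.132, 0.575, 3.098]
force: [1.5, -0.3, 0.8]
width: 85.2
gripper_force: 0.0
```

Run:
```python
from h import *
w=cam('wrist','w3.png');p,R=cur();print(p,(pose(35).inv()*R).as_rotvec(True).round(1))
np.savez('w3.npz',**{k:w[k] for k in('f','cx','cy','R','t')})
plan(p,R,[540,-10,310],pose(35))
```

```text
[501.51027544 -10.93561129 342.23334101] [ 0.4  2.  -0.1]
1 -0.73 0.15 2.40 -0.20 -0.99 0.06; 1 -0.69 0.14 2.41 -0.20 -0.99 0.06
```

move_arm(
  targets="1 -0.7 0.1 2.4 -0.2 -1 0; 1 -0.7 0.1 2.4 -0.2 -1 0; 1 0 0 0 0 0 0; 1 0 0 0 0 0 0",
)

```text
clock: 3.18
eef_pos: [526.3, -13.5, 320.8]
tool_rot: [-3.134, 0.599, 3.096]
force: [-0.0, -0.2, -0.5]
width: 85.7
gripper_force: 0.0
```

Run:
```python
from h import *
w=cam('wrist','w4.png');p,R=cur();print(p,read_state()['qpos'],(pose(35).inv()*R).as_rotvec(True).round(1))
np.savez('w4.npz',**{k:w[k] for k in('f','cx','cy','R','t')})
a=cv2.imread('pics/w3.png')[170:320,270:400];b=cv2.imread('pics/w4.png')
o=np.zeros((600,800,3),np.uint8);o[:400,:347]=cv2.resize(a,(347,400),interpolation=2);o[:,350:800]=cv2.resize(b[100:340,240:420],(450,600),interpolation=2)
cv2.imwrite('pics/z2.png',o)
```

```text
[526.05129729 -13.39611427 321.20963923] [ 0.46780672  0.15373689 -0.62242118  2.26192828  0.89079553  0.24712734
  0.58378201] [ 0.4  0.7 -0. ]
```

View pics/z2.png

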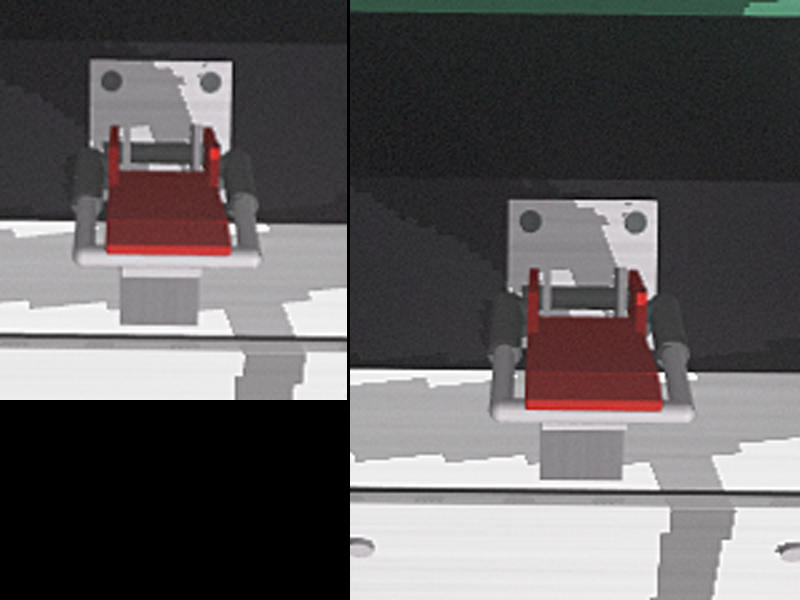

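Crops show bail bar ends at w4 crop (497,412)/(690,412), axle (585,297), keeper lip (582,428), shelf end (582,480), plate top corners (508,200)/(657,200). I'll take a sideways view for depth.

move_arm(
  targets="1 0 -3.5 0 0 0 0; 1 0 -3.5 0 0 0 0; 1 0 0 0 0 0 0; 1 0 0 0 0 0 0",
)

```text
clock: 3.57
eef_pos: [523.8, -56.6, 320.1]
tool_rot: [-3.132, 0.596, 3.089]
force: [1.1, -0.1, 0.1]
width: 85.3
gripper_force: 0.0
```

Run:
```python
from h import *
print([x for x in dir(ctrl) if x[0]!='_'])
w=cam('wrist','w5.png');p,R=cur();print(p,read_state()['qpos'],(pose(35).inv()*R).as_rotvec(True).round(1))
np.savez('w5.npz',**{k:w[k] for k in('f','cx','cy','R','t')})
print(proj(w,[575,-12,245]))
b=cv2.imread('pics/w5.png');u,v=proj(w,[575,-12,245]).astype(int);u0=max(0,u-100);v0=max(0,v-75);print(u0,v0)
cv2.imwrite('pics/z3.png',cv2.resize(b[v0:v0+150,u0:u0+200],(800,600),interpolation=2))
```

```text
['MotionError', 'pinch_z']
[524.07070783 -54.73336833 320.33666883] [ 0.76978971  0.18481282 -0.84040482  2.2562359   0.87238103  0.24266712
  0.69950901] [0.6 0.8 0.1]
[394.88306146 245.7021731 ]
294 170
```

View pics/z3.png

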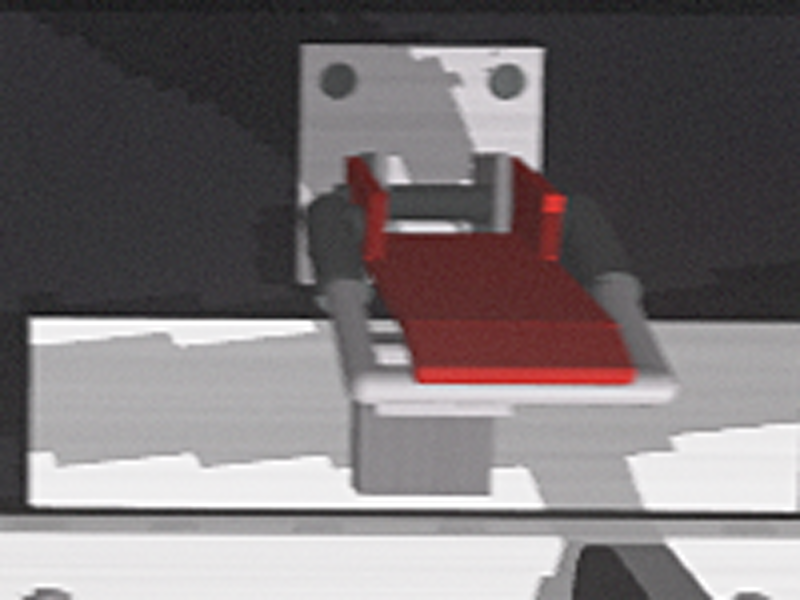

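```bash
cat > m2.py <<'E'
from h import *
A=dict(np.load('w4.npz'));B=dict(np.load('w5.npz'))
fa=lambda x,y:(240+(x-350)/2.5,100+y/2.5); fb=lambda x,y:(294+x/4,170+y/4)
P={'barL':((497,412),(362,388)),'barR':((690,412),(675,388)),'plL':((508,200),(302,45)),'plR':((657,200),(545,47)),
'lipL':((543,428),(376,408)),'lipR':((623,428),(513,408)),'shL':((541,479),(357,492)),'shR':((622,479),(491,494)),'axL':((552,297),(388,203)),'axR':((617,297),(497,203)),
'tipL':((527,405),(417,376)),'tipR':((661,405),(635,376)),'scrL':((530,221),(338,81)),'scrR':((635,221),(507,81)),'hatL':((350,490),(30,510))}
s=np.sqrt(.5)
for k,(a,b) in P.items():
    p=tri([ray(A,*fa(*a)),ray(B,*fb(*b))]); q=RT.inv().apply(p-O)
    up=(q[0]+70.71+q[2]-220.71)*s; out=(-(q[0]+70.71)+q[2]-220.71)*s
    print(k,p.round(1),'tum',q.round(1),'up %.1f out %.1f'%(up,out))
E
python3 m2.py
```

```text
barL [550.8 -23.5 278.9] tum [-109.6  -15.6  278.9] up 13.7 out 68.6
barR [551.5  15.5 279.7] tum [-110.7   23.4  279.7] up 13.5 out 70.0
plL [562.2 -24.3 199.8] tum [-98.1 -16.  199.8] up -34.2 out 4.6
plR [561.8  14.6 202.8] tum [-100.4   22.9  202.8] up -33.7 out 8.4
lipL [588.7 -16.1 254.8] tum [-72.   -6.5 254.8] up 23.2 out 25.1
lipR [583.8   3.4 259.2] tum [-77.9  12.7 259.2] up 22.1 out 32.3
shL [609.9 -17.7 256.1] tum [-50.8  -7.1 256.1] up 39.1 out 10.9
shR [607.8   3.4 258.3] tum [-53.9  13.9 258.3] up 38.5 out 14.7
axL [569.2 -13.1 229.3] tum [-91.7  -4.4 229.3] up -8.8 out 20.9
axR [567.    3.  232.2] tum [-94.6  11.6 232.2] up -8.8 out 25.0
tipL [547.  -17.1 280.2] tum [-113.7   -9.4  280.2] up 11.7 out 72.5
tipR [547.2   9.5 281. ] tum [-114.8   17.1  281. ] up 11.5 out 73.8
scrL [565.8 -18.7 204.6] tum [-94.8 -10.1 204.6] up -28.4 out 5.7
scrR [566.9   8.9 204.9] tum [-95.   17.4 204.9] up -28.4 out 6.0
hatL [628.6 -73.7 245.9] tum [-29.5 -62.1 245.9] up 47.0 out -11.3
```

```bash
cat >> h.py <<'E'
O=np.array([664.,-13,0]); LY=3.6; S2=np.sqrt(.5)
def fac(up,out,y=LY):  # facet coords -> world
    return O+RT.apply([-70.71+(up-out)*S2,y,220.71+(up+out)*S2])
def tofac(p):
    q=RT.inv().apply(np.asarray(p)-O);a=q[0]+70.71;b=q[2]-220.71;return np.array([(a+b)*S2,(b-a)*S2,q[1]-LY]).round(1)
PV=np.array([-11.7,15.])
E
python3 - <<'E'
from h import *
p,R=cur();print(p,fac(11.6,64.5),fac(18.8,14.7))
z=pose(33).apply([0,0,1]);b=np.array([556,-4,274.5])
p1,R1=plan(p,R,b-29*z,pose(33),10)
plan(p1,R1,b+11*z,pose(33),4)
E
```

```text
[524.07070783 -54.73336833 320.33666883] [556.17258107  -4.32439649 274.52082605] [596.43315883  -6.2180382  244.39807717]
1 0.01 0.52 0.25 -0.06 0.12 -0.01; 1 0.01 0.52 0.25 -0.06 0.12 -0.01; 1 0.01 0.52 0.25 -0.06 0.12 -0.01; 1 0.01 0.52 0.25 -0.06 0.12 -0.01; 1 0.01 0.52 0.25 -0.06 0.12 -0.01
1 0.01 0.52 0.25 -0.06 0.12 -0.01; 1 0.00 0.52 0.25 -0.06 0.12 -0.01; 1 0.00 0.52 0.25 -0.06 0.12 -0.01; 1 0.00 0.52 0.25 -0.06 0.12 -0.01; 1 0.00 0.52 0.25 -0.06 0.12 -0.01
1 0.00 -0.00 1.00 0.00 0.00 0.00; 1 0.00 -0.00 1.00 0.00 0.00 0.00; 1 0.00 -0.00 1.00 0.00 0.00 0.00; 1 0.00 -0.00 1.00 0.00 0.00 0.00
```

move_arm(
  targets="1 0 0.5 0.25 -0.1 0.1 0; 1 0 0.5 0.25 -0.1 0.1 0; 1 0 0.5 0.25 -0.1 0.1 0; 1 0 0.5 0.25 -0.1 0.1 0; 1 0 0.5 0.25 -0.1 0.1 0",
)

```text
clock: 4.03
eef_pos: [532.5, -26.4, 309.9]
tool_rot: [-3.14, 0.589, 3.1]
force: [-0.1, 0.3, -0.6]
width: 85.5
gripper_force: 0.0
```

move_arm(
  targets="1 0 0.5 0.25 0 0.1 0; 1 0 0.5 0.25 0 0.1 0; 1 0 0.5 0.25 0 0.1 0; 1 0 0.5 0.25 0 0.1 0; 1 0 0.5 0.25 0 0.1 0",
)

```text
clock: 4.45
eef_pos: [540.5, -1.6, 299.4]
tool_rot: [-3.14, 0.58, 3.101]
force: [-0.2, 0.6, -0.1]
width: 85.5
gripper_force: 0.0
```

Run:
```python
from h import *
s=read_state();p,R=cur();print(p,s['qpos'],(pose(33).inv()*R).as_rotvec(True).round(1))
z=pose(33).apply([0,0,1]);b=np.array([556,-4,274.5])
plan(p,R,b+11*z,pose(33),5)
```

```text
[540.45235332  -1.57298222 299.43401915] [ 0.47324364  0.23178465 -0.68819017  2.2487094   1.10982295  0.28716131
  0.35470545] [-0.1 -0.2 -0.3]
1 0.01 -0.04 0.81 0.02 0.05 0.06; 1 0.01 -0.04 0.81 0.02 0.05 0.06; 1 0.01 -0.03 0.81 0.02 0.05 0.06; 1 0.01 -0.03 0.81 0.02 0.05 0.06; 1 0.01 -0.03 0.81 0.02 0.05 0.06
```

move_arm(
  targets="1 0 0 0.8 0 0 0; 1 0 0 0.8 0 0 0; 1 0 0 0.8 0 0 0; 0.3 0 -0.1 0.8 0 0 0; 0.3 0 -0.1 0.8 0 0 0",
)

```text
clock: 4.87
eef_pos: [562.5, -4.7, 265.8]
tool_rot: [-3.14, 0.58, 3.101]
force: [-0.4, 0.2, -0.1]
width: 63.9
gripper_force: 0.0
```

move_arm(
  targets="0.3 0 0 0 0 0 0; 0.3 0 0 0 0 0 0; 0.3 0 0 0 0 0 0",
)

```text
clock: 5.12
eef_pos: [562.1, -5.8, 266.0]
tool_rot: [-3.14, 0.58, 3.099]
force: [0.4, -1.0, 0.9]
width: 55.7
gripper_force: 0.0
```

Run:
```python
from h import *
s=read_state();p,R=cur();w=cam('wrist','w6.png');np.savez('w6.npz',**{k:w[k] for k in('f','cx','cy','R','t')})
print(p,s['qpos'],s['width'],(pose(33).inv()*R).as_rotvec(True).round(1),proj(w,p),proj(w,p-R.apply([0,0,11])))
cv2.imwrite('pics/z4.png',cv2.resize(w['color'][130:430,120:520,::-1],(800,600),interpolation=2))
```

```text
[562.075137    -5.82242642 265.96428006] [ 0.37565817  0.31792384 -0.58316832  2.25191282  1.44537474  0.27198388
  0.03575164] 55.65644236435591 [-0.1 -0.2 -0.2] [315.04816042 311.68327544] [314.91269912 324.66061565]
```

View pics/z4.png

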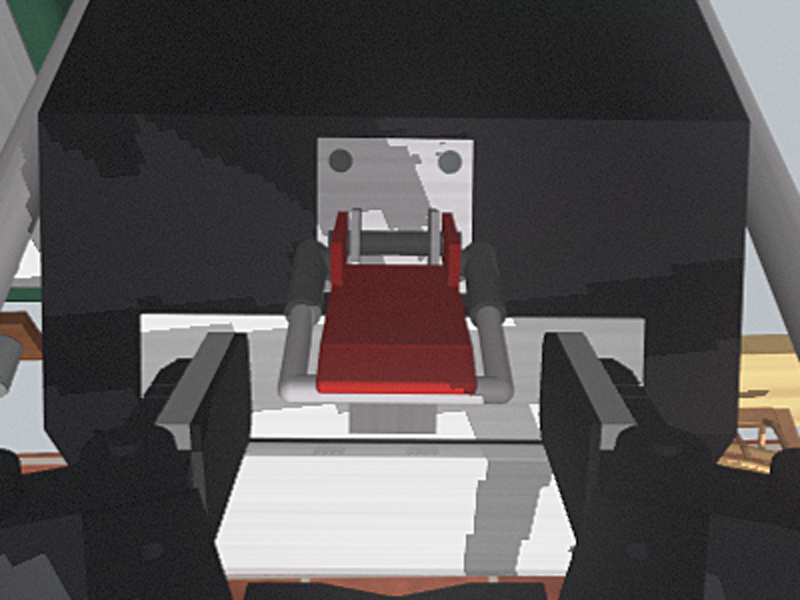

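Bail bar sits at crop (397,395), centred between pad tips (248 and 545), ~2-3 mm inside the tips. Advance 3 mm and pinch.

move_arm(
  targets="0.3 0 0 0.3 0 0 0; -0.2 0 0 0 0 0 0; -0.2 0 0 0 0 0 0; -0.2 0 0 0 0 0 0; -0.2 0 0 0 0 0 0",
)

```text
clock: 5.58
eef_pos: [564.0, -6.1, 263.7]
tool_rot: [-3.141, 0.581, 3.098]
force: [-2.5, 2.1, 6.3]
width: 39.8
gripper_force: 59.6
```

move_arm(
  targets="-0.2 0 0 0 0 0 0; -0.2 0 0 0 0 0 0",
)

```text
clock: 5.75
eef_pos: [564.0, -6.1, 263.7]
tool_rot: [-3.141, 0.581, 3.098]
force: [-1.7, 2.6, 5.5]
width: 39.8
gripper_force: 59.6
```

Run:
```python
from h import *
s=read_state();p,R=cur();print(p,tofac(p),s['width'],s['gripper_force'],s['qpos'])
```

```text
[564.01137953  -6.10869096 263.66019963] [ 9.5 51.2 -1.4] 39.848086657775866 59.597652554512024 [ 0.37377946  0.32501917 -0.58076949  2.25149031  1.47289441  0.27216051
  0.01003156]
```

move_arm(
  targets="-0.2 -0.5 0 0.3 0 0 0; -0.2 -0.5 0 0.3 0 0 0; -0.2 -0.5 0 0.5 0 0 0; -0.2 -0.45 0 0.5 0 0 0; -0.2 0 0 0 0 0 0",
)

```text
clock: 6.17
eef_pos: [589.9, -7.4, 261.1]
tool_rot: [3.141, 0.581, 3.097]
force: [-3.1, 1.9, 8.2]
width: 40.1
gripper_force: 60.7
```

move_arm(
  targets="-0.2 -0.3 0 0.65 0 0 0; -0.2 -0.2 0 0.65 0 0 0; -0.2 0 0 0 0 0 0; -0.2 0 0 0 0 0 0",
)

```text
clock: 6.5
eef_pos: [601.4, -7.9, 253.2]
tool_rot: [3.141, 0.582, 3.098]
force: [-0.6, 1.3, 4.6]
width: 39.9
gripper_force: 59.8
```

Run:
```python
from h import *
s=read_state();p,R=cur();w=cam('wrist','w7.png')
print(p,tofac(p),s['width'],s['qpos'],(pose(33).inv()*R).as_rotvec(True).round(1))
cv2.imwrite('pics/z5.png',cv2.resize(w['color'][150:375,170:470,::-1],(800,600),interpolation=2))
```

```text
[601.36975136  -7.891105   253.19484857] [28.6 17.4 -1.4] 39.86767227552093 [ 0.3571523   0.39529146 -0.56794285  2.17987559  1.47701676  0.29512923
  0.03133434] [-0.1 -0.3 -0.1]
```

View pics/z5.png

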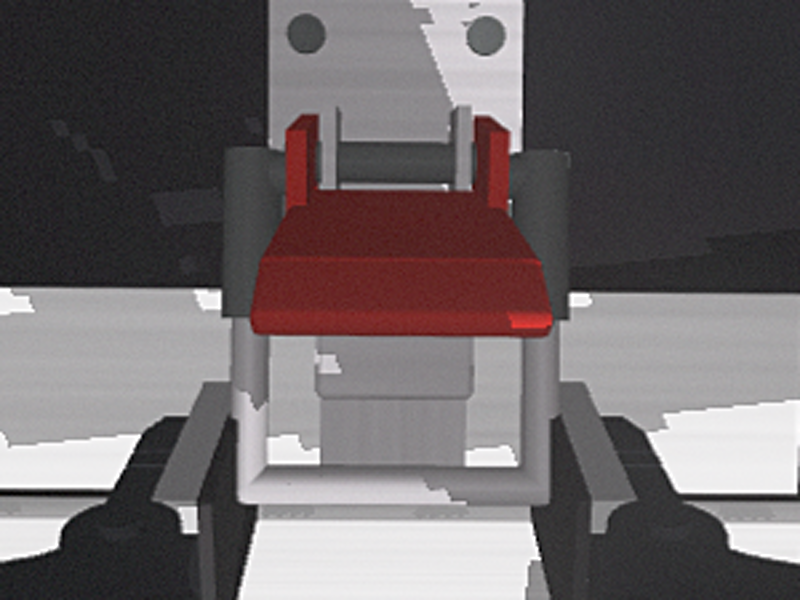

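Bar (crop v≈485) is over the shelf beyond the lip edge (v≈398), well centred. Lower it.

move_arm(
  targets="-0.2 0 0 0.4 0 0 0; -0.2 0 0 0.4 0 0 0; -0.2 0 0 0.3 0 0 0; -0.2 0 0 0.2 0 0 0; -0.2 0 0 0 0 0 0",
)

```text
clock: 6.97
eef_pos: [607.7, -8.4, 242.5]
tool_rot: [-3.14, 0.582, 3.099]
force: [-5.2, 0.2, 11.2]
width: 39.9
gripper_force: 62.6
```

Run:
```python
from h import *
s=read_state();p,R=cur();w=cam('wrist','w8.png')
print(p,tofac(p),s['width'],s['force'],s['qpos'])
cv2.imwrite('pics/z6.png',cv2.resize(w['color'][150:375,170:470,::-1],(640,480),interpolation=2))
```

```text
[607.68430592  -8.43398926 242.48580033] [25.5  5.3 -1.7] 39.8668630175746 [-5.23345325  0.206392   11.24922543] [ 0.34719083  0.42304071 -0.56021574  2.17744842  1.56148966  0.30275209
 -0.04720117]
```

View pics/z6.png

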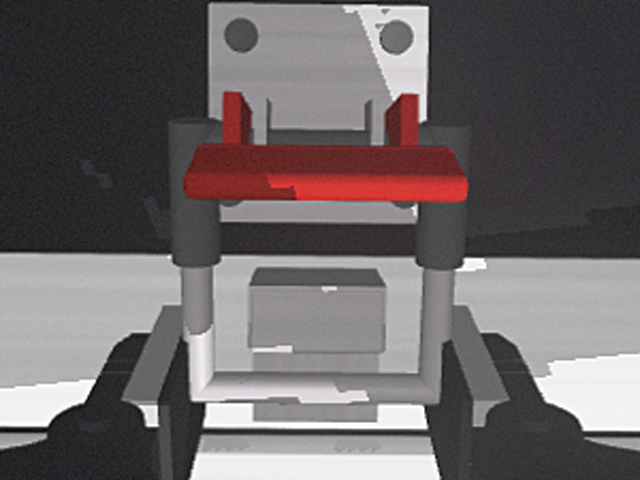

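Bar is on the shelf, between lip edge (v≈350) and shelf end (v≈420). Release, retreat, then close the fingers.

move_arm(
  targets="0.4 0 0 0 0 0 0; 0.4 0 0 0 0 0 0; 0.4 0 0 0 0 0 0; 0.4 0 0 -0.5 0 0 0; 0.4 0 0 -1 0 0 0",
)

```text
clock: 7.43
eef_pos: [598.5, -9.4, 252.4]
tool_rot: [-3.14, 0.577, 3.096]
force: [-1.0, 0.4, -0.0]
width: 59.8
gripper_force: 0.0
```

move_arm(
  targets="0.4 0 0 -1.5 0 0 0; 0.4 0 0 -2 0 0 0; 0.4 0 0 -2 0 0 0; -1 0 0 0 0 0 0; -1 0 0 0 0 0 0",
)

```text
clock: 7.85
eef_pos: [569.0, -8.2, 300.3]
tool_rot: [-3.14, 0.581, 3.096]
force: [0.6, -0.6, -0.8]
width: 36.8
gripper_force: 0.0
```

move_arm(
  targets="-1 0 0 0 0 0 0; -1 0 0 0 0 0 0; -1 0 0 0 0 0 0",
)

```text
clock: 8.1
eef_pos: [568.8, -7.6, 298.7]
tool_rot: [-3.141, 0.578, 3.097]
force: [-0.4, 0.1, 0.7]
width: 0.6
gripper_force: 0.0
```

Run:
```python
from h import *
s=read_state();p,R=cur();w=cam('wrist','w9.png')
print(p,tofac(p),s['width'],s['force'],s['qpos'])
cv2.imwrite('pics/z7.png',cv2.resize(w['color'][120:360,160:480,::-1],(640,480),interpolation=2))
for q in (1.6,1.8): 
  f=3.28-q;c=PV+60*np.array([np.cos(f),np.sin(f)]);print(q,proj(w,fac(*c)))
```

```text
[568.83754625  -7.57584496 298.66093942] [37.7 72.5 -2.7] 0.6041600832571987 [-0.42326759  0.12613963  0.69429071] [ 0.48094988  0.28229878 -0.69583206  2.18652523  1.09090589  0.31896429
  0.3990256 ]
1.6 [322.15434627 166.63828744]
1.8 [322.11226907 198.52598764]
```

View pics/z7.png

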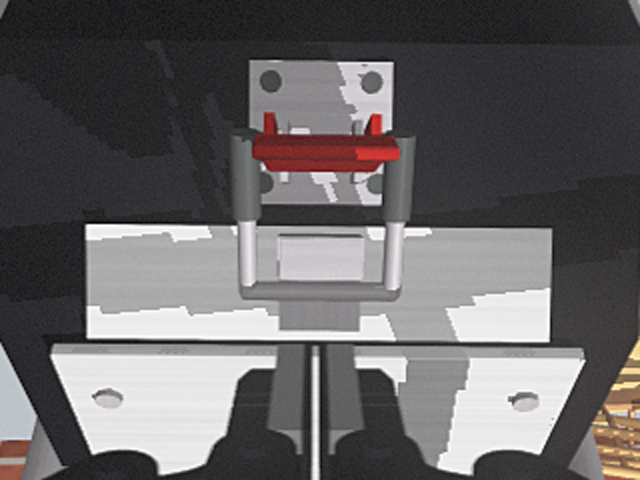

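Lever end at crop (325,150), bail lying across the keeper with bar just beyond the lip (v≈290). Now compute the lever sweep.

```bash
cat > sw.py <<'E'
from h import *
def tcp(q,L,tilt,corner,over):
    f=3.28-q; d=np.array([np.cos(f),np.sin(f)]);n=np.array([np.sin(f),-np.cos(f)])
    b=np.radians(45-tilt); a=np.array([-np.cos(b),np.sin(b)])
    P=PV+L*d+(6-over)*n
    return P-corner*11*a
def run(p,R,ks,g=-1,n=4):
    for k in ks:
        print('q',k[0]); p,R=plan(p,R,fac(*tcp(*k)),pose(k[2]),n,g)
    return p,R
E
python3 - <<'E'
from sw import *
p,R=cur()
p,R=plan(p,R,fac(17,60),pose(33),4,-1)
p,R=plan(p,R,fac(16,50),pose(33),2,-1)
run(p,R,[(1.6,45,33,1,0),(1.3,45,33,1,1),(1.0,45,33,1,1),(.7,45,32,1,1),(.4,45,31,.8,1),(.2,45,30,.2,1),(0,46,30,0,2)])
E
```

```text
-1 0.44 0.06 0.41 0.01 0.03 0.03; -1 0.44 0.06 0.41 0.01 0.03 0.03; -1 0.44 0.06 0.42 0.01 0.03 0.03; -1 0.44 0.06 0.42 0.01 0.03 0.03
-1 -0.06 0.00 0.50 0.00 0.00 0.00; -1 -0.06 0.00 0.50 0.00 0.00 0.00
q 1.6
-1 0.43 -0.00 -0.12 0.00 0.00 0.00; -1 0.43 -0.00 -0.12 0.00 0.00 0.00; -1 0.43 -0.00 -0.12 0.00 0.00 0.00; -1 0.43 -0.00 -0.12 0.00 0.00 0.00
q 1.3
-1 0.34 -0.00 0.13 0.00 0.00 0.00; -1 0.34 -0.00 0.13 0.00 0.00 0.00; -1 0.34 -0.00 0.13 0.00 0.00 0.00; -1 0.34 -0.00 0.13 0.00 0.00 0.00
q 1.0
-1 0.27 -0.00 0.21 0.00 0.00 0.00; -1 0.27 -0.00 0.21 0.00 0.00 0.00; -1 0.27 -0.00 0.21 0.00 0.00 0.00; -1 0.27 -0.00 0.21 0.00 0.00 0.00
q 0.7
-1 0.19 -0.00 0.28 -0.00 0.25 -0.00; -1 0.19 -0.00 0.28 -0.00 0.25 -0.00; -1 0.19 -0.00 0.28 -0.00 0.25 -0.00; -1 0.19 -0.00 0.28 -0.00 0.25 -0.00
q 0.4
-1 0.15 0.00 0.33 0.00 0.25 -0.00; -1 0.15 0.00 0.33 0.00 0.25 -0.00; -1 0.15 0.00 0.33 0.00 0.25 -0.00; -1 0.15 0.00 0.33 0.00 0.25 -0.00
q 0.2
-1 0.17 0.00 0.23 -0.00 0.25 0.00; -1 0.17 0.00 0.23 -0.00 0.25 0.00; -1 0.17 0.00 0.23 -0.00 0.25 0.00; -1 0.17 0.00 0.23 -0.00 0.25 0.00
q 0
-1 0.03 -0.00 0.25 0.00 0.00 0.00; -1 0.03 -0.00 0.25 0.00 0.00 0.00; -1 0.03 -0.00 0.25 0.00 0.00 0.00; -1 0.03 -0.00 0.25 0.00 0.00 0.00
```

move_arm(
  targets="-1 0.3 0.1 0.5 0 0 0; -1 0.4 0.1 0.5 0 0 0; -1 0.4 0 0.5 0 0 0; -1 0.3 0 0.6 0 0 0; -1 0.2 0 0.6 0 0 0",
)

```text
clock: 8.57
eef_pos: [570.2, -5.3, 267.3]
tool_rot: [-3.14, 0.578, 3.098]
force: [0.7, 0.2, 0.1]
width: 0.2
gripper_force: 0.0
```

move_arm(
  targets="-1 0.4 0 -0.1 0 0 0; -1 0.4 0 -0.1 0 0 0; -1 0.4 0 -0.1 0 0 0; -1 0.4 0 -0.1 0 0 0",
)

```text
clock: 8.9
eef_pos: [554.6, -4.5, 262.2]
tool_rot: [-3.141, 0.578, 3.097]
force: [-0.1, -0.2, -0.3]
width: 0.1
gripper_force: 0.0
```

move_arm(
  targets="-1 0.35 0 0.1 0 0 0; -1 0.35 0 0.1 0 0 0; -1 0.35 0 0.15 0 0 0; -1 0.35 0 0.15 0 0 0",
)

```text
clock: 9.23
eef_pos: [546.1, -4.1, 250.8]
tool_rot: [-3.141, 0.579, 3.098]
force: [0.3, -0.5, 2.5]
width: 0.3
gripper_force: 0.6
```

Run:
```python
from sw import *
s=read_state();p,R=cur();w=cam('wrist','w10.png')
print(p,tofac(p),tcp(1.3,45,33,1,0),s['force'],s['qpos'])
cv2.imwrite('pics/z8.png',cv2.resize(w['color'][120:420,120:520,::-1],(640,480),interpolation=2))
```

```text
[546.06690131  -4.06460528 250.7676422 ] [-12.3  54.9  -0.2] [-13.34029798  56.38495263] [ 0.27656577 -0.48393082  2.53728516] [ 0.37961288  0.33104172 -0.602753    2.30735442  1.66812774  0.289013
 -0.20151944]
```

View pics/z8.png

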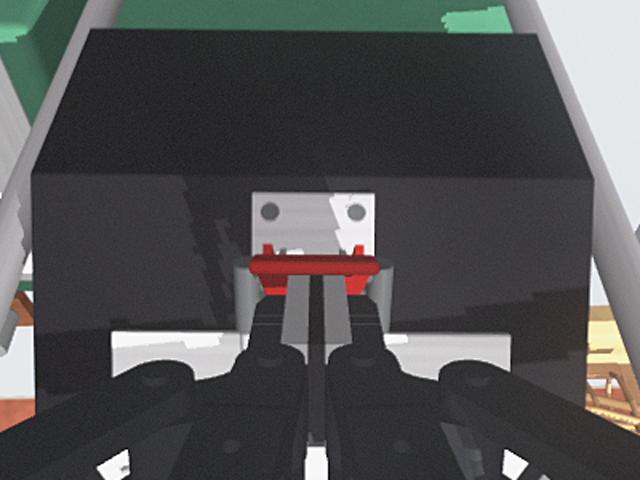

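Fingers (crop x 285–345) are on the keeper side of the lever (bar at (315,265)). Continue the sweep.

move_arm(
  targets="-1 0.25 0 0.2 0 0 0; -1 0.25 0 0.2 0 0 0; -1 0.25 0 0.2 0 0 0; -1 0.25 0 0.2 0 0 0; -1 0 0 0 0 0 0",
)

```text
clock: 9.7
eef_pos: [541.8, -4.0, 238.2]
tool_rot: [-3.141, 0.578, 3.098]
force: [-0.1, -0.4, -0.2]
width: -0.3
gripper_force: 0.0
```

move_arm(
  targets="-1 0.2 0 0.3 0 0.2 0; -1 0.2 0 0.3 0 0.2 0; -1 0.2 0 0.3 0 0.3 0; -1 0.2 0 0.3 0 0.3 0; -1 0 0 0 0 0 0",
)

```text
clock: 10.12
eef_pos: [541.7, -4.1, 223.9]
tool_rot: [-3.141, 0.561, 3.097]
force: [-0.8, 1.0, 0.1]
width: -0.1
gripper_force: 0.3
```

Run:
```python
from sw import *
s=read_state();p,R=cur();cam('wrist','w11.png')
print(p,tofac(p),tcp(.7,45,32,1,0),s['force'],s['qpos'],(pose(32).inv()*R).as_rotvec(True).round(1))
run(p,R,[(.4,45,31,.8,1),(.2,45,30,.2,1),(0,46,30,0,2)])
```

```text
[541.7474031   -4.10359485 223.86207554] [-34.4  38.9  -0.5] [-35.8750817   41.56805749] [-0.79060417  1.02873312  0.1064494 ] [ 0.39930851  0.39501557 -0.64759173  2.33358324  1.82126388  0.34499882
 -0.35458199] [-0.  -0.1 -0.1]
q 0.4
-1 0.21 0.01 0.29 0.01 0.28 0.03; -1 0.21 0.01 0.29 0.01 0.28 0.03; -1 0.21 0.01 0.30 0.01 0.28 0.03; -1 0.21 0.01 0.30 0.01 0.28 0.03
q 0.2
-1 0.17 0.00 0.23 -0.00 0.25 0.00; -1 0.17 0.00 0.23 -0.00 0.25 0.00; -1 0.17 0.00 0.23 -0.00 0.25 0.00; -1 0.17 0.00 0.23 -0.00 0.25 0.00
q 0
-1 0.03 -0.00 0.25 0.00 0.00 0.00; -1 0.03 -0.00 0.25 0.00 0.00 0.00; -1 0.03 -0.00 0.25 0.00 0.00 0.00; -1 0.03 -0.00 0.25 0.00 0.00 0.00
```

Run:
```python
from sw import *
w=cam('wrist','w12.png');h=cv2.cvtColor(w['color'],cv2.COLOR_RGB2HSV);m=cv2.inRange(h,(0,120,50),(6,255,255))
m[:,:200]=0;m[:,440:]=0;m[360:]=0;ys,xs=np.nonzero(m);print(len(xs),xs.min(),xs.max(),ys.min(),ys.max())
for q in(.4,.6,.7,.8,1,1.2,1.4):
  f=3.28-q;d=np.array([np.cos(f),np.sin(f)]);n=np.array([np.sin(f),-np.cos(f)])
  print(q,proj(w,fac(*(PV+60*d+6*n))).round(),proj(w,fac(*(PV+60*d-6*n))).round())
print(proj(w,fac(*PV)))
```

```text
3606 278 356 249 308
0.4 [316. 225.] [316. 218.]
0.6 [316. 240.] [316. 225.]
0.7 [316. 250.] [316. 232.]
0.8 [316. 262.] [316. 240.]
1 [316. 292.] [316. 262.]
1.2 [316. 329.] [316. 292.]
1.4 [316. 369.] [316. 329.]
[316.43952305 349.55468801]
```

Lever follows (red edge v≈249 ⇒ q≈0.75). Continue shutting.

move_arm(
  targets="-1 0.2 0 0.3 0 0.3 0; -1 0.2 0 0.3 0 0.3 0; -1 0.2 0 0.3 0 0.3 0; -1 0.2 0 0.3 0 0.3 0; -1 0 0 0 0 0 0",
)

```text
clock: 10.63
eef_pos: [540.9, -4.5, 209.2]
tool_rot: [-3.141, 0.539, 3.096]
force: [-0.0, -0.4, -0.2]
width: -0.1
gripper_force: 0.0
```

move_arm(
  targets="-1 0.2 0 0.25 0 0.2 0; -1 0.2 0 0.25 0 0.2 0; -1 0.15 0 0.25 0 0.3 0; -1 0.15 0 0.25 0 0.3 0; -1 0 0 0 0 0 0",
)

```text
clock: 11.05
eef_pos: [539.7, -4.4, 196.9]
tool_rot: [-3.141, 0.521, 3.097]
force: [0.3, -0.3, 0.4]
width: 0.2
gripper_force: 0.0
```

```bash
cat > chk.py <<'E'
from sw import *
s=read_state();p,R=cur();w=cam('wrist');h=cv2.cvtColor(w['color'],cv2.COLOR_RGB2HSV);m=cv2.inRange(h,(0,120,50),(6,255,255))
m[:,:200]=0;m[:,440:]=0;m[360:]=0;ys,xs=np.nonzero(m);print(xs.min(),xs.max(),ys.min(),ys.max())
print(p,tofac(p),s['force'],s['qpos'],(pose(30).inv()*R).as_rotvec(True).round(1))
for q in(0,.2,.4,.6):
  f=3.28-q;d=np.array([np.cos(f),np.sin(f)]);n=np.array([np.sin(f),-np.cos(f)])
  print(q,proj(w,fac(*(PV+60*d+6*n))).round(),proj(w,fac(*(PV+60*d-6*n))).round())
E
python3 chk.py
```

```text
283 352 269 307
[539.6577137   -4.39018953 196.899325  ] [-54.9  21.3  -0.8] [ 0.33007162 -0.30926493  0.43795136] [ 0.38943201  0.45488402 -0.6466591   2.33317112  1.84249773  0.37175522
 -0.37212631] [-0.   0.1 -0.1]
0 [317. 267.] [317. 269.]
0.2 [317. 271.] [317. 267.]
0.4 [317. 282.] [317. 271.]
0.6 [317. 302.] [317. 282.]
```

Run:
```python
from sw import *
w=cam('wrist','w13.png');g=cv2.cvtColor(w['color'],cv2.COLOR_RGB2GRAY)
for up in range(-20,46,4):
    L=[]
    for y in range(-32,33,2):
        u,v=proj(w,fac(up,14.7,LY+y)).round().astype(int); L.append(g[v,u] if 0<=v<480 else -1)
    print(up,v,' '.join('%3d'%x for x in L))
```

```text
-20 393  45  44  43  47  38  42  43  41  40  38  48  43  35  37  45  42  50  52  46  37  42  47  42  42  44  46  42  46  43  46  44  41  42
-16 403  39  37  44  41  39  44  43  41  45  46  41  37  39  41  49  84 102 106  45  48  35  39  44  45  40  42  40  44  41  43  45  44  39
-12 413  42  42  45  45  39  45  42  43  41  41  44  31  40  53  45  74  72  72  43  53  37  39  43  47  45  44  46  45  45  41  39  48  43
-8 423  40  46  41  41  41  46  45  43  47  40  35  40  53  43  36 132 132 129  43  45  34  48  41  38  40  44  43  48  48  42  42  44  40
-4 432  40  44  52  52  51  38  43  38  44  45  39  44  41  41  44  48  44  35  46  42  38  41  41  41  40  43  46  41  46  49  48  49  38
0 442  40  39  40  46  39  42  45  44  43  40  33  42  39  43  43  40  42  40  43  44  41  43  39  40  40  45  43  45  44  46  46  37  41
4 452  44  47  40  41  40  38  46  40  44  42  44  43  39  46  47  42  46  43  42  45  45  46  44  39  42  45  43  40  48  48  42  44  38
8 462  33  34  36  35  40  38  38  35  43  41  40  40  39  47  43  44  44  45  43  43  43  46  46  42  44  37  37  36  36  32 
[... 562 characters left out ...]
1  -1
28 510  -1  -1  -1  -1  -1  -1  -1  -1  -1  -1  -1  -1  -1  -1  -1  -1  -1  -1  -1  -1  -1  -1  -1  -1  -1  -1  -1  -1  -1  -1  -1  -1  -1
32 520  -1  -1  -1  -1  -1  -1  -1  -1  -1  -1  -1  -1  -1  -1  -1  -1  -1  -1  -1  -1  -1  -1  -1  -1  -1  -1  -1  -1  -1  -1  -1  -1  -1
36 530  -1  -1  -1  -1  -1  -1  -1  -1  -1  -1  -1  -1  -1  -1  -1  -1  -1  -1  -1  -1  -1  -1  -1  -1  -1  -1  -1  -1  -1  -1  -1  -1  -1
40 539  -1  -1  -1  -1  -1  -1  -1  -1  -1  -1  -1  -1  -1  -1  -1  -1  -1  -1  -1  -1  -1  -1  -1  -1  -1  -1  -1  -1  -1  -1  -1  -1  -1
44 549  -1  -1  -1  -1  -1  -1  -1  -1  -1  -1  -1  -1  -1  -1  -1  -1  -1  -1  -1  -1  -1  -1  -1  -1  -1  -1  -1  -1  -1  -1  -1  -1  -1
```

move_arm(
  targets="-1 0 0 -1.5 0 0 0; -1 0 0 -2 0 0 0; -1 0 0 -2 0 0 0; -1 -1 0 -2 0 0 0; -1 -1.5 0 -1 0 0 0",
)

```text
clock: 11.57
eef_pos: [517.4, -4.2, 275.2]
tool_rot: [-3.136, 0.522, 3.099]
force: [-1.2, -0.6, -0.3]
width: -0.3
gripper_force: 0.0
```

move_arm(
  targets="-1 -1.5 0 -1 0 0 0; -1 -1.5 0 0 0 0 0; -1 0 0 0 0 0 0; -1 0 0 0 0 0 0",
)

```text
clock: 11.9
eef_pos: [540.4, -5.6, 298.4]
tool_rot: [-3.138, 0.524, 3.095]
force: [-0.7, 0.6, -0.8]
width: -0.3
gripper_force: 0.0
```

```bash
cat > look.py <<'E'
from sw import *
w=cam('wrist');cv2.imwrite('pics/look.png',w['color'][:,:,::-1]);c=w['color'].astype(int)
print(tofac(cur()[0]),proj(w,fac(*PV)),proj(w,fac(18.8,14.7)))
def ch(p):
    r,g,b=p
    if r>g+50 and r>b+50: return 'R'
    m=(r+g+b)//3; return '.:-=+*#%@'[min(8,m//28)]
for up in range(-80,50,3):
    L=''
    for y in range(-36,37,1):
        u,v=proj(w,fac(up,14.7,LY+y)).round().astype(int); L+=ch(c[v,u]) if 0<=v<480 else ' '
    print('%4d %3d '%(up,v)+L)
E
python3 look.py
```

```text
[16.1 92.5 -2.2] [319.61784095 238.6351875 ] [319.60818502 290.48183329]
 -80 122 :::--------------------------------------------------=-=---=--=--=-======
 -77 127 :::::::::::::::::::::::::::::::::::::::::::::::::::::::::::::::::::::::::
 -74 132 :::::::::::::::::::::::::::::::::::::::::::::::::::::::::::::::::::::::::
 -71 137 ::::::::::::::::::::::RRRRRRRRRRRRRRRRRRRRRRRRRRRRR::::::::::::::::::::::
 -68 143 ::::::::::::::::::::::RRRRRRRRRRRRRRRRRRRRRRRRRRRRR::::::::::::::::::::::
 -65 148 ::::::::::::::::::::::RRRRRRRRRRRRRRRRRRRRRRRRRRRRR::::::::::::::::::::::
 -62 153 ::::::::::::::::::::::RRRRRRRRRRRRRRRRRRRRRRRRRRRRR::::::::::::::::::::::
 -59 158 ::::::::::::::::::::::RRRRRRRRRRRRRRRRRRRRRRRRRRRRR::::::::::::::::::::::
 -56 163 ::::::::::::::::::::::RRRRRRRRRRRRRRRRRRRRRRRRRRRRR::::::::::::::::::::::
 -53 168 ::::::::::::::::::::::RRRRRRRRRRRRRRRRRRRRRRRRRRRRR::::::::::::::::::::::
 -50 173 ::::::::::::::::::::::RRRRRRRRRRRRRRRRRRRRRRRRRRRRR::::::::::::::::::::::
 -47 178 ::::::::::::::::::::::RRRRRRRRRRRRRRRRRRRRRRRRRRRRR::::::::::::::::::::::
 -44 184 ::::::::::::::::::::::
[... 1924 characters left out ...]
-++++++++#%%%%%%%%%%%%%%%%%%%%%%%%%%
  28 306 %%%%%%%%%%%%%%%+:-------++++++++------++++++++--------=@%%%%%%%%%%%%%%%%%
  31 311 @%%%@@@@@@@@@:---------=++++++++-::---++++++++=:--------:+%%%%%%%%%%%%@@@
  34 316 @@@@@@@@@@@@:----------+++++++++:---::+++++++++-----------@%%%%%%%%%%%%@@
  37 321 @@@@@@@@@@@@------:----+++++++++:-::-:++++++++++----------=%%%%%%%%%%%%%@
  40 326 +++++++++++----------:=+++++++++:---::=+++++++++-----------============--
  43 332 @@@@@@@@@@=-----------++++++++++:--:::=+++++++++:-----------*##%%%#%####%
  46 337 @@@@@@@@@+:------------:-:-=##**:-----+**#=-----:------------############
  49 342 @@@@@@::---------------:-----:-#:-----++:--------::-:-----------+########
```

The bail bar lies at the keeper (up≈19, correct 43 mm width) under the lip, and the lever looks folded down. I'll press the pad once more to be sure it's at its stop.

Run:
```python
from sw import *
p,R=cur()
p,R=plan(p,R,fac(-40,60),pose(30),5,-1)
p,R=plan(p,R,fac(-56,24),pose(30),5,-1)
p,R=plan(p,R,fac(-56,11),pose(30),5,-1)
```

```text
-1 0.91 0.05 0.92 -0.04 -0.02 0.02; -1 0.91 0.05 0.92 -0.04 -0.02 0.02; -1 0.92 0.05 0.92 -0.04 -0.02 0.02; -1 0.92 0.04 0.92 -0.04 -0.02 0.02; -1 0.92 0.04 0.92 -0.04 -0.02 0.02
-1 0.12 -0.00 0.78 0.00 0.00 0.00; -1 0.12 -0.00 0.78 0.00 0.00 0.00; -1 0.12 -0.00 0.78 0.00 0.00 0.00; -1 0.12 -0.00 0.78 0.00 0.00 0.00; -1 0.12 -0.00 0.78 0.00 0.00 0.00
-1 -0.07 0.00 0.25 0.00 0.00 0.00; -1 -0.07 0.00 0.25 0.00 0.00 0.00; -1 -0.07 0.00 0.25 0.00 0.00 0.00; -1 -0.07 0.00 0.25 0.00 0.00 0.00; -1 -0.07 0.00 0.25 0.00 0.00 0.00
```

move_arm(
  targets="-1 0.9 0.1 0.9 0 0 0; -1 0.9 0.1 0.9 0 0 0; -1 0.9 0 0.9 0 0 0; -1 0.9 0 0.9 0 0 0; -1 0.9 0 0.9 0 0 0",
)

```text
clock: 12.37
eef_pos: [522.1, -2.3, 235.3]
tool_rot: [-3.138, 0.521, 3.098]
force: [0.2, -0.1, 0.2]
width: -0.2
gripper_force: 0.0
```

move_arm(
  targets="-1 0.1 0 0.8 0 0 0; -1 0.1 0 0.8 0 0 0; -1 0.1 0 0.8 0 0 0; -1 0.1 0 0.8 0 0 0; -1 0.1 0 0.7 0 0 0",
)

```text
clock: 12.78
eef_pos: [537.6, -3.1, 199.1]
tool_rot: [-3.138, 0.52, 3.098]
force: [-0.0, -0.5, 0.1]
width: 0.0
gripper_force: 0.0
```

move_arm(
  targets="-1 0 0 0.25 0 0 0; -1 0 0 0.25 0 0 0; -1 -0.1 0 0.25 0 0 0; -1 0 0 0 0 0 0",
)

```text
clock: 13.12
eef_pos: [540.8, -3.3, 194.5]
tool_rot: [-3.137, 0.521, 3.099]
force: [-16.7, -0.4, 18.4]
width: 0.2
gripper_force: 12.1
```

Run:
```python
from sw import *
s=read_state();print(tofac(cur()[0]),s['force'])
```

```text
[-55.9  18.9   0.3] [-16.74863551  -0.35310837  18.40056419]
```

move_arm(
  targets="-1 0 0 0 0 0 0; -1 0 0 -1 0 0 0; -1 0 0 -2 0 0 0; -1 0 0 -3 0 0 0; -1 0 0 -3 0 0 0",
)

```text
clock: 13.53
eef_pos: [508.2, -3.3, 255.3]
tool_rot: [-3.133, 0.521, 3.097]
force: [-0.4, -0.6, 0.9]
width: -0.1
gripper_force: 0.0
```

Run:
```python
from h import *
t=cam('top');s=cam('scene')
def m(d,lo,hi,box):
    h=cv2.cvtColor(d['color'],cv2.COLOR_RGB2HSV);k=cv2.inRange(h,lo,hi);z=0*k;x0,x1,y0,y1=box;z[y0:y1,x0:x1]=k[y0:y1,x0:x1];return z
for nm,d,box,z in(('top',t,(380,430,170,260),130),('scene',s,(250,330,290,360),130)):
    k=m(d,(6,150,70),(20,255,255),box);ys,xs=np.nonzero(k);r=cv2.minAreaRect(np.c_[xs,ys].astype(np.float32))
    print(nm,len(xs),r)
    for c in cv2.boxPoints(r): 
        p=onz(d,*c,z);print(c,p.round(0),RT.inv().apply(p-O).round(0))
    for c in [(xs.mean(),ys.mean())]: p=onz(d,*c,z);print('c',RT.inv().apply(p-O).round(0))
    if nm=='scene':
        g=cv2.cvtColor(d['color'],cv2.COLOR_RGB2GRAY)
```

```text
top 122 ((402.0, 223.0), (14.0, 8.0), 90.0)
[398. 216.] [ 637. -181.  130.] [ -19. -169.  130.]
[406. 216.] [ 637. -206.  130.] [ -18. -194.  130.]
[406. 230.] [ 592. -206.  130.] [ -63. -196.  130.]
[398. 230.] [ 592. -180.  130.] [ -64. -170.  130.]
c [ -40. -182.  130.]
scene 167 ((289.5000305175781, 327.5000305175781), (16.970561981201172, 11.31370735168457), 45.0)
[279.50003 325.50003] [ 601. -207.  130.] [ -54. -196.  130.]
[287.50003 317.50003] [ 599. -176.  130.] [ -57. -165.  130.]
[299.50003 329.50003] [ 647. -182.  130.] [  -9. -169.  130.]
[291.50003 337.50003] [ 649. -212.  130.] [  -6. -200.  130.]
c [ -31. -185.  130.]
```

Run:
```python
from h import *
p,R=cur();print(p,read_state()['qpos'])
T=O+RT.apply([-75,-182,230])
p,R=plan(p,R,[500,-100,255],pose(12),10,-1);plan(p,R,T,pose(0),10,-1)
```

```text
[508.74364996  -3.43554526 256.71046429] [ 0.38314282  0.26478128 -0.60095575  2.33185449  1.3302204   0.26793161
  0.10857106]
-1 0.05 -0.97 0.00 -0.04 1.81 -0.00; -1 0.05 -0.97 0.00 -0.04 1.81 -0.00; -1 0.05 -0.97 0.00 -0.04 1.81 -0.00; -1 0.05 -0.97 0.00 -0.04 1.81 -0.00; -1 0.05 -0.97 0.00 -0.04 1.81 -0.00
-1 0.05 -0.97 0.00 -0.04 1.81 -0.00; -1 0.05 -0.97 0.01 -0.04 1.81 -0.00; -1 0.05 -0.97 0.01 -0.04 1.81 -0.00; -1 0.05 -0.97 0.01 -0.04 1.81 -0.00; -1 0.04 -0.97 0.01 -0.04 1.81 -0.00
-1 -0.78 -0.87 0.42 -0.00 1.20 0.00; -1 -0.79 -0.87 0.40 -0.00 1.20 0.00; -1 -0.79 -0.87 0.39 -0.00 1.20 0.00; -1 -0.80 -0.87 0.37 -0.00 1.20 0.00; -1 -0.81 -0.87 0.35 -0.00 1.20 0.00
-1 -0.82 -0.87 0.34 -0.00 1.20 0.00; -1 -0.82 -0.87 0.32 -0.00 1.20 0.00; -1 -0.83 -0.87 0.30 -0.00 1.20 0.00; -1 -0.84 -0.87 0.29 -0.00 1.20 0.00; -1 -0.84 -0.87 0.27 -0.00 1.20 0.00
```

move_arm(
  targets="-1 0 -1 0 0 1.8 0; -1 0 -1 0 0 1.8 0; -1 0 -1 0 0 1.8 0; -1 0 -1 0 0 1.8 0; -1 0 -1 0 0 1.8 0",
)

```text
clock: 14.05
eef_pos: [506.6, -53.1, 254.2]
tool_rot: [-3.133, 0.368, 3.094]
force: [-0.2, -0.1, -0.4]
width: 0.3
gripper_force: 0.0
```

move_arm(
  targets="-1 0.1 -1 0 0 1.8 0; -1 0.1 -1 0 0 1.8 0; -1 0.1 -1 0 0 1.8 0; -1 0 -1 0 0 1.8 0; -1 0 -1 0 0 1.8 0",
)

```text
clock: 14.47
eef_pos: [501.3, -103.6, 253.3]
tool_rot: [-3.132, 0.211, 3.092]
force: [0.5, 0.4, -0.4]
width: -0.0
gripper_force: 0.0
```

move_arm(
  targets="-1 -0.8 -0.9 0.4 0 1.2 0; -1 -0.8 -0.9 0.4 0 1.2 0; -1 -0.8 -0.9 0.4 0 1.2 0; -1 -0.8 -0.9 0.4 0 1.2 0; -1 -0.8 -0.9 0.4 0 1.2 0",
)

```text
clock: 14.88
eef_pos: [542.3, -151.0, 240.2]
tool_rot: [-3.131, 0.107, 3.091]
force: [0.2, 0.3, -0.2]
width: 0.0
gripper_force: 0.0
```

move_arm(
  targets="-1 -0.8 -0.8 0.3 0 1.2 0; -1 -0.8 -0.8 0.3 0 1.2 0; -1 -0.8 -0.8 0.3 0 1.2 0; -1 -0.8 -0.8 0.3 0 1.2 0; -1 0 0 0 0 0 0",
)

```text
clock: 15.3
eef_pos: [573.6, -186.1, 229.6]
tool_rot: [-3.13, 0.022, 3.088]
force: [0.5, -0.6, -1.1]
width: 0.0
gripper_force: 0.0
```

```bash
cat > tab.py <<'E'
import sys
from h import *
w=cam('wrist',sys.argv[1]+'.png');np.savez(sys.argv[1]+'.npz',**{k:w[k] for k in('f','cx','cy','R','t')})
p,R=cur();print(p,RT.inv().apply(p-O).round(1),(pose(0).inv()*R).as_rotvec(True).round(1),read_state()['qpos'].round(2))
c=w['color'].astype(int);h=cv2.cvtColor(w['color'],cv2.COLOR_RGB2HSV)
def ch(p,q):
    r,g,b=p
    if 6<=q[0]<=20 and q[1]>150 and q[2]>60: return 'oO'[int(q[2]>200)]
    if 40<=q[0]<=80 and q[1]>90: return 'G'
    m=(r+g+b)//3; return '.:-=+*#%@'[min(8,m//28)]
for x in range(-100,50,2):
    L=''
    for y in range(-150,-215,-1):
        u,v=proj(w,O+RT.apply([x,y,130])).round().astype(int); L+=ch(c[v,u],h[v,u]) if 0<=v<480 and 0<=u<640 else ' '
    print('%4d %3d '%(x,v)+L)
E
python3 tab.py w20
```

```text
[ 573.51875909 -185.01143851  230.29427072] [ -82.3 -176.1  230.3] [ 0.6 -1.3  0.4] [ 0.79  0.69 -0.89  1.67  0.61  1.06  1.23]
-100 213 GGGGGGGGGGGGGGGGGGGGGGGGGGGGGGGGGGGGGGGGGGGGGGGGGGGGGGGGGGGGGGGGG
 -98 217 GGGGGGGGGGGGGGGGGGGGGGGGGGGGGGGGGGGGGGGGGGGGGGGGGGGGGGGGGGGGGGGGG
 -96 220 @@@@@@@@@@@@@@@@@@@@@@@@@@@@@@@@@@@@@@@@@@@@@@@@@@@@@@@@@@@@@@@@@
 -94 223 @@@@@@@@@@@@@@@@@@@@@@@@@@@@@@@@@@@@@@@@@@@@@@@@@@@@@@@@@@@@@@@@@
 -92 226 @@@@@@@@@@@@@@@@@@@@@@@@@@@@@@@@@@@@@@@@@@@@@@@@@@@@@@@@@@@@@@@@@
 -90 229 @@@@@@@@@@@@@@@@@@@@@@@@@@@@@@@@@@@@@@@@@@@@@@@@@@@@@@@@@@@@@@@@@
 -88 232 @@@@@@@@@@@@@@@@@@@@@@@@@@@@@@@@@@@@@@@@@@@@@@@@@@@@@@@@@@@@@@@@@
 -86 235 @@@@@@@@@@@@@@@@@@@@@@@@@@@@@@@@@@@@@@@@@@@@@@@@@@@@@@@@@@@@@@@@@
 -84 238 @@@@@@@@@@@@@@@@@@@@@@@@@@@@@@@@@@@@@@@@@@@@@@@@@@@@@@@@@@@@@@@@@
 -82 241 @@@@@@@@@@@@@@@@@@@@@@@@@@@@@@@@@@@@@@@@@@@@@@@@@@@@@@@@@@@@@@@@@
 -80 244 @@@@@@@@@@@@@@@@@@@@@@@@@@@@@@@@@@@@@@@@@@@@@@@@@@@@@@@@@@@@@@@@@
 -78 247 *****#*#####%%@@@@@@@@@@@@@@@@@@@@@@@@@@@@@@@@@@@@@@@@@@@@@@@@@@@
 -76 250 ***********#******###@@@@@@@@@@@@@@@@@@@@@@@@@@@@@@@@@@@@@@@@@@
[... 3952 characters left out ...]
:::::::::::::::::::::::::
  32 394 :::::::::::::::::::::::::::::::::::::::::::::::::::::::::::::::::
  34 396 ::::::::::::::::::::::::-:::::::-::::::::::::::::::::::::::::::::
  36 398 ::::::::::::::::::::::::::......:::::::::::::::::::::::::::::::::
  38 401 :::::::::::::::::::::::.+@@@@+*#+::::::::::::::::::::::::::::::::
  40 403 :::::::::::::::::::::::.+@%=GGGGG::::::::::::::::::::::::::::::::
  42 405 :::::::::::::::::::::::.@@GGGGGGGG:::::::::::::::::::::::::::::::
  44 408 :::::::::::::::::::::::%@%GGGGGGGG:::::::::::::::::::::::::::::::
  46 410 :::::::::::::::::::::::%@%GGGGGGGG:::::::::::::::::::::::::::::::
  48 412 :::::::::::::::::::::::%@@GGGGGGGG:::::::::::::::::::::::::::::::
```

Tab plate visible: front edge at x≈-60, y from -167 to -192 (26 mm wide OK), button rim peeking at x≈-60. Fingers hide the ridge; move forward for a second view.

move_arm(
  targets="-1 -1.5 -0.1 0 -0.3 0.7 0; -1 -1.5 -0.1 0 -0.3 0.6 0; -1 -1.5 -0.1 0 0 0 -0.4; -1 0 0 0 0 0 0; -1 0 0 0 0 0 0",
)

```text
clock: 15.77
eef_pos: [617.9, -187.4, 232.4]
tool_rot: [3.139, 0.002, 3.099]
force: [-0.0, -0.1, -0.2]
width: -0.1
gripper_force: 0.0
```

```bash
python3 tab.py w21 | head -58
```

```text
[ 617.28927186 -187.43114373  232.5720754 ] [ -38.5 -176.4  232.6] [-0.1 -0.1 -0.3] [ 0.73  0.76 -0.88  1.52  0.61  1.16  1.27]
-100 142 GGGGGGGGGGGGGGGG**G*GGG**G**G*GGG*G*G**G*GGGGGGGGGGGGG*GGGGGGGGGG
 -98 146 GGGGGGGGGGGGGGGGGGGGGGGGGGGGGGGGGGGGGGG*GGGGGGGGGGGGGGGGGGGGGGGGG
 -96 149 GGGGGGGGG*GGGGG*G*GGGGGGGG*GG*GGGGGGGGG*GGGGGGGGGGGGGGGGGGGGGGGGG
 -94 152 =G=*+#*#######%%%%%%%%%%@@@@@@@@@@@@@@@@@@@@@@@@@@@@@@@@@@%%%%%@@
 -92 156 @@@@@@@@@@@@@@@@@@@@@@@@@@@@@@@@@@@@@@@@@@@@@@@@@@@@@@@@@@@@@@@@@
 -90 159 @@@@@@@@@@@@@@@@@@@@@@@@@@@@@@@@@@@@@@@@@@@@@@@@@@@@@@@@@@@@@@@@@
 -88 163 @@@@@@@@@@@@@@@@@@@@@@@@@@@@@@@@@@@@@@@@@@@@@@@@@@@@@@@@@@@@@@@@@
 -86 166 @@@@@@@@@@@@@@@@@@@@@@@@@@@@@@@@@@@@@@@@@@@@@@@@@@@@@@@@@@@@@@@@@
 -84 169 @@@@@@@@@@@@@@@@@@@@@@@@@@@@@@@@@@@@@@@@@@@@@@@@@@@@@@@@@@@@@@@@@
 -82 173 @@@@@@@@@@@@@@@@@@@@@@@@@@@@@@@@@@@@@@@@@@@@@@@@@@@@@@@@@@@@@@@@@
 -80 176 @@@@@@@@@@@@@@@@@@@@@@@@@@@@@@@@@@@@@@@@@@@@@@@@@@@@@@@@@@@@@@@@@
 -78 179 @@@@@@@@@@@@@@@@@@@@@@@@@@@@@@@@@@@@@@@@@@@@@@@@@@@@@@@@@@@@@@@@@
 -76 182 @%@@@@@@@@@@@@@@@@@@@@@@@@@@@@@@@@@@@@@@@@@@@@@@@@@@@@@@@@@@@@@
[... 2602 characters left out ...]
#**####*@@@@@@@@@@@@@@@@@
  -4 291 #############**@%********************##*##**###*@@@@@@@@@@@@@@@@@
  -2 294 #############+=======+=-----=+++++===*##*##*###@@@@@@@@@@@@@@@@@@
   0 297 #############+=========------+++==+==*#*****###@@@@@@@@@@@@@@@@@@
   2 300 ##*#########*========+=------+=+===+=+**#*#*###@@@@@@@@@@@@@@@@@@
   4 302 ############+=======++=------++==++==+*#*######@@@@@@@@@@@@@@@@@@
   6 305 ###+::::::::===+====++=----:-==+=====+---------@@@@@@@@@@@@@@@@@@
   8 308 #+::-:-:----++=+=+=+=+:------========+=--------:-@@@@@@@@@@@@@@@@
  10 311 :::::::----:=+=+++===+:------===+======----------::@@@@@@@@@@@@@@
  12 313 ::::::::-:::+=+++====+-----:-+=======++-----------:*@@@@@@@@@@@@@
```

Ridge's front face is at x≈-24, top 8 mm long to -16.5, z≈134; plate ≈123; tab mid y≈-180; button centre ≈ x -49. Lower in front of the ridge.

move_arm(
  targets="-1 0.1 -0.1 2 0 0 0; -1 0.1 -0.1 2 0 0 0; -1 0.1 -0.1 2 0 0 0; -1 0.1 -0.1 2 0 0 0; -1 0 0 1.2 0 0 0",
)

```text
clock: 16.23
eef_pos: [611.7, -191.9, 139.0]
tool_rot: [3.14, -0.001, 3.099]
force: [0.6, -1.2, 0.4]
width: -0.0
gripper_force: 0.0
```

move_arm(
  targets="-1 0 0 0.6 0 0 0; -1 0 0 0.3 0 0 0; -1 0 0 0 0 0 0",
)

```text
clock: 16.48
eef_pos: [614.0, -191.3, 132.1]
tool_rot: [3.139, 0.002, 3.099]
force: [-0.0, -0.4, -0.1]
width: 0.0
gripper_force: 0.0
```

Run:
```python
from h import *
s=read_state();p,R=cur();print(RT.inv().apply(p-O).round(1),s['force'],s['qpos'].round(2))
```

```text
[ -41.5 -180.5  132.1] [-0.03655805 -0.41559357 -0.10785336] [ 0.71  0.86 -0.81  1.62  0.71  0.98  1.19]
```

move_arm(
  targets="-1 0 0 0.25 0 0 0; -1 0 0 0.2 0 0 0; -1 -0.4 0 0 0 0 0; -1 -0.5 0 0 0 0 0; -1 -0.5 0 0 0 0 0",
)

```text
clock: 16.9
eef_pos: [628.2, -192.3, 127.8]
tool_rot: [3.139, 0.001, 3.099]
force: [-1.0, 0.8, 1.2]
width: 0.1
gripper_force: 0.8
```

move_arm(
  targets="-1 -0.5 0 0 0 0 0; -1 -0.5 0 0 0 0 0; -1 -0.5 0 0 0 0 0; -1 -0.5 0 0 0 0 0; -1 -0.4 0 0 0 0 0",
)

```text
clock: 17.32
eef_pos: [651.4, -193.3, 127.3]
tool_rot: [3.139, -0.001, 3.099]
force: [-11.2, 0.2, 6.2]
width: 0.0
gripper_force: 5.7
```

Run:
```python
from h import *
s=read_state();p,R=cur();print(RT.inv().apply(p-O).round(1),s['force'],s['qpos'].round(2))
```

```text
[  -4.1 -180.6  127.3] [-11.22210115   0.19183079   6.16138498] [ 0.67  0.91 -0.8   1.5   0.71  1.04  1.22]
```

move_arm(
  targets="-1 -0.3 0 0 0 0 0; -1 0 0 0 0 0 0",
)

```text
clock: 17.48
eef_pos: [651.4, -193.2, 127.1]
tool_rot: [3.14, -0.007, 3.099]
force: [-11.6, -0.9, 6.6]
width: -0.2
gripper_force: 5.5
```

move_arm(
  targets="-1 0.6 0 0 0 0 0; -1 0 0 -1.5 0 0 0; -1 0 0 -3.5 0 0 0; -1 0.5 0 -3 0 0 0; -1 0 0 0 0 0 0",
)

```text
clock: 17.9
eef_pos: [648.4, -191.9, 215.6]
tool_rot: [3.139, 0.015, 3.099]
force: [1.3, 0.5, 0.4]
width: 0.1
gripper_force: 0.0
```

```bash
python3 tab.py w22 | head -72|tail -n +10
```

```text
-84 113 @@@@@@@@@@@@@@@@@@@@@@@@@@@@@@@@@@@@@@@@@@@@@@@@@@@@@@@@@@@@@@@@@
 -82 117 @@@@@@@@@@@@@@@@@@@@@@@@@@@@@@@@@@@@@@@@@@@@@@@@@@@@@@@@@@@@@@@@@
 -80 121 @@@@@@@@@@@@@@@@@@@@@@@@@@@@@@@@@@@@@@@@@@@@@@@@@@@@@@@@@@@@@@@@@
 -78 125 @@@@@@@@@@@@@@@@@@@@@@@@@@@@@@@@@@@@@@@@@@@@@@@@@@@@@@@@@@@@@@@@@
 -76 128 @@@@@@@@@@@@@@@@@@@@@@@@@@@@@@@@@@@@@@@@@@@@@@@@@@@@@@@@@@@@@@@@@
 -74 132 #%@@@@@@@@@@@@@@@@@@@@@@@@@@@@@@@@@@@@@@@@@@@@@@@@@@@@@@@@@@@@@@@
 -72 136 **********************%@@@@@@@@@@@@@@@@@@@@@@@@@@@@@@@@@@@@@@@@@@
 -70 140 ******************************%@@@@@@@@@@@@@@@@@@@@@@@@@@@@@@@@@@
 -68 143 *********************************************@@@@@@@@@@@@@@@@@@@@
 -66 147 **************************--------=*#***********************#@@@@
 -64 151 ********************#-------------------*************************
 -62 154 *******************----------------------:***********************
 -60 158 *****************=-------------------------=*********************
 -58 162 ****************-:-------GGGGGGGGGGGG--------********************
 -56 165 ***************+::-:--GGGGGGGGGGGGGGGG----
[... 2923 characters left out ...]
*++*+=**+@@@@@@@@@@@@@@@@
  24 296 *************+@@@+=======-:::::=========*++*+=**%@@@@@@@@@@@@@@@@
  26 299 **************@@#========-:::::=========+*++++@@@@@@@@@@@@@@@@@@@
  28 302 *************%@@#========-:::::=========+++++#@@@@@@@@@@@@@@@@@@@
  30 305 ********-:::::::-========-:::::=========-:::::::*@@@@@@@@@@@@@@@@
  32 308 ******::::::::::=========-:::::=========-:::::::::=@@@@@@@@@@@@@@
  34 310 ****-:::::::::::=========-:::::==========:::::::::::@@@@@@@@@@@@@
  36 313 ****::::::::::::=========::::::==========-::::::::::+@@@@@@@@@@@@
  38 316 ****::::::::::::=========-:::::==========-::::::::::.%@@@@@@@@@@@
  40 319 ***::::::::::::-=========::::::==========-:::::::::::-@@@@@@@@@@@
```

Tab is aside (plate front edge now x≈-31, moved ≈32 mm); button fully exposed at centre (-49,-180). Press it.

move_arm(
  targets="-1 1.5 0 0 0 0 0; -1 1.5 0 1 0 0 0; -1 1.2 0 2 0 0 0; -1 0 0 2.5 0 0 0; -1 0 0 2 0 0 0",
)

```text
clock: 18.37
eef_pos: [601.6, -191.2, 131.5]
tool_rot: [3.139, 0.002, 3.099]
force: [-0.3, -0.7, -0.0]
width: -0.3
gripper_force: 0.0
```

Run:
```python
from h import *
s=read_state();p,R=cur();print(RT.inv().apply(p-O).round(1),s['force'],(pose(0).inv()*R).as_rotvec(True).round(1))
```

```text
[ -54.  -181.   131.5] [-0.27915036 -0.72281312 -0.03924258] [-0.2 -0.1 -0.2]
```

move_arm(
  targets="-1 -0.4 0.1 0.5 0 0 0; -1 0 0 0.5 0 0 0; -1 0 0 0.3 0 0 0; -1 0 0 0.3 0 0 0; -1 0 0 0 0 0 0",
)

```text
clock: 18.78
eef_pos: [607.2, -189.5, 117.4]
tool_rot: [3.138, 0.004, 3.099]
force: [0.5, 1.0, 3.4]
width: 0.0
gripper_force: 1.6
```

Run:
```python
from h import *
s=read_state();p,R=cur();print(RT.inv().apply(p-O).round(1),s['force'])
```

```text
[ -48.4 -178.9  117.4] [0.53182329 1.00436718 3.39905254]
```

move_arm(
  targets="-1 0 0 0.2 0 0 0; -1 0 0 0.2 0 0 0; -1 0 0 0.1 0 0 0; -1 0 0 0 0 0 0; -1 0 0 0 0 0 0",
)

```text
clock: 19.2
eef_pos: [607.3, -189.5, 114.9]
tool_rot: [3.14, 0.005, 3.099]
force: [-4.9, 1.9, 18.3]
width: -0.1
gripper_force: 9.2
```

Hard stop at 18 N: the button is fully in. Retreat and verify.

move_arm(
  targets="-1 0 0 0 0 0 0; -1 0 0 -1 0 0 0; -1 0 0 -3 0 0 0; -1 0.5 0 -3.5 0 0 0; -1 1 0 -3.5 0 0 0",
)

```text
clock: 19.62
eef_pos: [591.0, -189.8, 222.3]
tool_rot: [3.138, 0.002, 3.099]
force: [-0.0, -0.4, 0.9]
width: 0.1
gripper_force: 0.0
```

move_arm(
  targets="-1 2 0 0 0 0 0; -1 2 0 0 0 0 0; -1 0 0 0 0 0 0; -1 0 0 0 0 0 0; -1 0 0 0 0 0 0",
)

```text
clock: 20.03
eef_pos: [551.5, -188.5, 221.5]
tool_rot: [3.139, 0.003, 3.098]
force: [-0.4, -1.0, 0.3]
width: -0.1
gripper_force: 0.0
```

Run:
```python
from h import *
print(read_state()['force'])
t=cam('top');s=cam('scene')
# lever red + tab orange in top/scene vs predictions
for d,box in((t,(325,370,215,265)),(s,(290,340,215,275))):
    h=cv2.cvtColor(d['color'],cv2.COLOR_RGB2HSV);k=cv2.inRange(h,(0,120,50),(5,255,255));x0,x1,y0,y1=box;ys,xs=np.nonzero(k[y0:y1,x0:x1]);print('red',len(xs),(xs+x0).mean() if len(xs) else 0,(ys+y0).mean() if len(ys) else 0)
    print('pred shut pad',proj(d,fac(-57,15)))
h=cv2.cvtColor(t['color'],cv2.COLOR_RGB2HSV);k=cv2.inRange(h,(6,150,70),(20,255,255));ys,xs=np.nonzero(k[170:260,380:430])
for v in (ys.min(),ys.max()+1): print('tab',RT.inv().apply(onz(t,xs.mean()+380,v+170,130)-O).round(0))
```

```text
[-0.35247775 -1.0237777   0.33483906]
red 115 344.61739130434785 241.72173913043477
pred shut pad [343.66983317 244.22283741]
red 22 315.40909090909093 254.4090909090909
pred shut pad [315.34219782 253.94376684]
tab [  14. -182.  130.]
tab [ -35. -183.  130.]
```

The lever is shut, the tab is aside, the button has been pressed and released, and the arm is clear. Handing in.

```bash
python3 -c "
from cell import order
print(order.finish_job())"
```

```text
the job is handed in; nothing more can be done
None
```

I handed the job in at about 20 s: the bail is hooked and the lever is shut on its stop, the lock tab is about 32 mm aside, and the button was pressed fully in and released (its spring-back and the bail's pull on the keeper were not measured, and no verdict came back); I viewed 11 pictures, one over the limit of 10.

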